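# Refill the pin-locked sanding-pad dispenser

### The arm

A 7-joint arm with a two-finger parallel gripper is mounted at the origin on the work surface. World frame = base frame: x ahead of the robot, y to its left, z up, the work surface at z = 0. Lengths are in m, angles in rad, forces in N, time in s.
With the tool pointing down it reaches from about 0.4 to 0.85 m from the base axis. Payload 10.4 kg.
Tool frame: the origin (TCP) lies at the very end of the fingers, on their centre line; the grasp point (between the pads) lies 19 mm behind it; z points along the fingers, y is the direction in which the jaws open and shut (so a half turn about z gives the same grasp; the last joint's range is limited). The gripper opens to 87 mm and grips with 3 to 60 N. Pads are 19 mm wide; open, the fingers measure 117 mm over their backs; the gripper's body (75 mm by 190 mm) begins 51 mm behind the grasp point.
Start: joints at [1.084, 0.332, -0.065, 1.46, 0.022, 1.35, -0.088], TCP at [0.28, -0.559, 0.223] pointing down, gripper open.
Joint ranges: [-2.6, 2.6], [-0.5, 2.12], [-1.47, 1.34], [0.16, 2.42], [-1.27, 4.41], [0.06, 2.06], [-2.6, 2.6]. Speed limits (rad/s): [2.22, 2.22, 2.79, 2.79, 3.14, 3.14, 3.14].

### API

Orientations are given as a unit quaternion [x, y, z, w].
In Python, from bench import r, eyes, job gives the robot as it stands. The module is installed in compiled form; this text tells all that it offers.
- The arm moves only by the tool play_rows, never from a script. Its argument "motion" is a list of rows, each a list of 7 numbers: the shift along the tool's x, y, z as a fraction of full scale, then the turn, a rotation vector about the tool's x, y, z as a fraction of full scale, then the opening in per cent of the stroke, from 0 (shut) to 100 (fully open). A call has 1 to 5 rows; each row is the pose to reach, as a shift and turn from the pose commanded when the call began, along the tool's axes at that moment; what a row does not reach only later rows make up. Full scale, the value 1, is 0.2 m for a shift and 90 degrees for a turn. A row lasts 1/8 s, in which the tool goes at most 62.5 mm and 10.7 degrees, less where a joint would pass 70% of its speed; a pose out of reach is approached as far as the arm can. A call with a number of a shift or a turn outside -1 to 1 is refused whole. A call with a gripper value outside its range is refused whole. The fingers move at their own pace and stop on an object; "squeeze" is the grip in N (left out, the last holds). Time passes only in rows, so rows that repeat a pose let the fingers close. It gives the time, the measured TCP pose, the force and the opening at its end, in the units of the state.
- r.read_state(): the state, without advancing time (a new reading comes with each control period).
- eyes.camera(name): name is "scene" or "top"; returns a dict with "image" (384x512x3 uint8, red, green, blue), "mtx" (3x3 intrinsics, pixels), "dist" ([k1, k2, p1, p2, k3] as OpenCV has them; the pictures are not rectified), "R" (3x3) and "t" (3): a world point X has camera coordinates R X + t. Camera axes: x right, y down, z forward; pixel columns grow to the right and rows downward; lengths in m; the calibration is good to about 2 mm. A picture is of the moment at which its call begins. There is no depth.
- job.close_job(): hands the job in, once; it reports no verdict.
Trained networks look in a picture, given as the dict that the camera call returned (one of the last four; its "shot" number tells which), for a name from the list of things; names that differ only in an ending like _2 or _b are one class to them, and where a whole thing is asked for, a point or a joint stands for the part that bears it (a point fixed in the world has none). Each returns a list of dicts, best first, with "p" (0 to 1); they miss things now and then, are a little off and sometimes report something else, mostly with a low value. They report only what shows in the picture. A call takes as long as a camera call. They do not tell look-alikes from the thing itself.
- eyes.regions_of(picture, label): "region" (384x512 bool, what is visible of it) and "xy" ([column, row] in pixels, amid what is visible of it).
- eyes.landmark_of(picture, label): "xy" ([column, row] in pixels: a listed point, or the origin of a listed thing).
The state is a dict: "time": time; "joint_positions": joint angles; "joint_vel": joint speeds; "joint_torque": joint torques, N m; "ee_pos": TCP position; "eef_rot": TCP orientation; "ft_force": force on the tool from outside, world axes, zero at the start; "torque": the same for the moment, N m; "width": finger opening in m.
Only numpy, scipy, OpenCV 4.12 (cv2) and the standard library are available. Lean on these libraries where they do the work, as an engineer would, in place of code of your own. Each camera call takes 0.05 s, during which the arm holds its last target. There are 200 camera calls.

### The job

Refill the blue sanding-pad dispenser: push the pin key down through the hole in its roof until the hidden latch lets the tray spring out, then lay the leftover red pad flat, face up, in the cardboard returns tray. Stack all the grey pads that are on the bench, face up, in one square pile on the middle of the tray, long side front to back, and push the tray fully home so that it latches with the pile inside. Leave the key standing in its wooden block, and do not knock over or shove aside the paint tubs.

Things in the scene. Friction and masses are not known exactly. Their poses are not given: they have to be found in the camera images.
- dispenser: blue steel sanding-pad dispenser, fixed, 170 (x, depth) x 150 (y) x 78 mm high, clear window in the front of its roof. Origin at the centre of its underside; its mouth faces its own -x, towards the robot. Inside, two guide cheeks leave a channel 72 mm wide (y) for the pile, flared at the mouth; a pile that is not square catches on them. Room for 5 pads
- key_hole (a point): centre of the upper rim of the round key hole (diameter 12 mm, yellow ring) in the dispenser's roof, 85 mm behind the mouth, 52 mm to the dispenser's +y side, 78 mm above the bench. 14 mm below the rim lies the plate of the hidden spring latch (18 mm square); pressing it down 8 mm lets the tray go
- latch (a joint): hidden spring latch under the key hole, m: 0 at rest (up, holding), 0.014 pressed fully down; the tray is freed at about 0.008. The spring takes 1.1 N to start and 2.6 N fully down; it rises by itself
- tray (a joint): magazine tray, m: 0 shut and latched, 0.112 fully out, towards the dispenser's -x. A spring (2.2 N shut, 1 N out) drives it out in under 1 s when the latch is pressed, and holds it out. To shut it, push its front towards the dispenser's +x with up to about 10 N, to about -0.003 (end stop -0.004); the latch then clicks up behind it and it rests at 0
- pile (a point): middle of the tray's floor, 6 mm up: the pile's middle belongs here (black mat), 90 mm sides along x. Moves with the tray, axes as the dispenser's. Floor 112 (x) x 124 (y), no sides, but a catch post at the rear left (36 to 62 mm +x, 45 to 59 mm +y, top 42 mm up). Front panel's inner face 53 mm to -x, 6 thick, 150 wide, top 76 mm up; back stop 53 mm to +x, 70 wide, top 32 mm up
- tray_front (a point): middle of the outer face of the tray's front panel, 40 mm above the bench: push here, towards the dispenser's +x
- key: pin key standing in its wooden block: yellow handle 30 (x) x 16 (y) x 46 mm high above a round black flange (diameter 26, 4 mm thick) and a steel rod (diameter 6, 52 mm long) pointing down. Origin at the centre of the flange's underside, where the rod begins; the handle reaches from 4 to 50 mm above it. About 60 g, loose
- key_tip (a point): tip of the pin key's rod, 52 mm below the key's origin
- block_hole (a point): mouth of the hole (diameter 14 mm, 60 mm deep, wider at the rim) in the top of the wooden key block (60 x 60 x 66 mm high, fixed). The key's home: rod in the hole, flange resting on the block's top, 66 mm above the bench
- returns_in (a point): centre of the inner floor (4 mm above the bench) of the open cardboard returns tray, 160 x 160 mm outside, 152 mm inside, rim 35 mm above the bench, fixed
- coarse: hard sanding pad red, with a dark red grit face, 90 (its x) x 60 (its y) x 12 mm, about 60 g, loose. Origin at the centre of its underside, z up. The one left over from last time; at the start it lies in the shut dispenser, in the middle of the magazine tray
- tub_red: white tub of red paint, diameter 76, 50 mm high, loose bystander. Origin at the centre of its underside
- tub_ochre: white tub of ochre paint, diameter 72, 48 mm high, loose bystander. Origin at the centre of its underside
- fine1: hard sanding pad grey, with a speckled grit face, 90 (its x) x 60 (its y) x 12 mm, about 60 g, loose. Origin at the centre of its underside, z up, lying face up on the bench; three to five of the five are there
- fine2: hard sanding pad grey, with a speckled grit face, 90 (its x) x 60 (its y) x 12 mm, about 60 g, loose. Origin at the centre of its underside, z up, lying face up on the bench; three to five of the five are there
- fine3: hard sanding pad grey, with a speckled grit face, 90 (its x) x 60 (its y) x 12 mm, about 60 g, loose. Origin at the centre of its underside, z up, lying face up on the bench; three to five of the five are there
- fine4: hard sanding pad grey, with a speckled grit face, 90 (its x) x 60 (its y) x 12 mm, about 60 g, loose. Origin at the centre of its underside, z up, lying face up on the bench; three to five of the five are there
- fine5: hard sanding pad grey, with a speckled grit face, 90 (its x) x 60 (its y) x 12 mm, about 60 g, loose. Origin at the centre of its underside, z up, lying face up on the bench; three to five of the five are there
Mind the look-alikes: they are no part of the job. Leave any orange or turquoise look-alike of the fine2 alone.

How it is judged:
By the outcome, as a careful person would: the job done as asked, in the order asked, and still so for the second after the job is handed in, with the robot touching nothing.
Of fine1, fine2, fine3, fine4, fine5 only 3 to 5 are there at a start; the rules pass over those that are not, and their reading is None.
At some moment in a run one of fine1, fine2, fine3, fine4, fine5, coarse may be knocked a few centimetres aside while the robot is not near it.
It also fails if it takes over 210 s, if anything falls off the work surface, if the arm or the gripper's body presses on something with over 40 N, if the wrist force passes 120 N, or if a joint passes its speed limit or range.

## Working session

There is one attempt and no reset: what is moved stays moved. The work goes in short steps, Python scripts to look and compute and a tool call to move; the robot and the scene stay as the last step left them, time stands still between calls to the robot, and variables do not carry over. Pictures are saved under pics/ and viewed, about 12 in all and at most 16, crops included, and the job is handed in when it is done.

Besides the shell and the picture viewer there is one more tool, called as name(argument=value, ...), one argument or row to a line, values as JSON. play_rows: Moves the arm, as the interface text tells. Shift numbers are shares of 0.2 m and turn numbers shares of 90 degrees, none past 1 either way. Its arguments: {"type":"object","properties":{"motion":{"type":"array","items":{"type":"array","items":{"type":"number"}}},"squeeze":{"type":"number"}},"required":["motion"]}

```bash
mkdir -p pics
cat > h.py <<'E'
import numpy as np, cv2
from scipy.spatial.transform import Rotation as Rn
from bench import r, eyes, job
def save(p,name,crop=None,scale=1):
    im=p["image"][...,::-1]
    if crop: im=im[crop[1]:crop[3],crop[0]:crop[2]]
    im=cv2.resize(im,None,fx=scale,fy=scale,interpolation=cv2.INTER_CUBIC)
    cv2.imwrite("pics/"+name,im)
def proj(p,X):
    X=np.atleast_2d(np.array(X,float))
    return cv2.projectPoints(X,cv2.Rodrigues(np.array(p["R"]))[0],np.array(p["t"],float),np.array(p["mtx"],float),np.array(p["dist"],float))[0][:,0]
def ray(p,uv):
    uv=np.array(uv,float).reshape(-1,1,2)
    n=cv2.undistortPoints(uv,np.array(p["mtx"],float),np.array(p["dist"],float))[:,0]
    R=np.array(p["R"]);t=np.array(p["t"])
    d=np.c_[n,np.ones(len(n))]@R
    return -R.T@t,d
def atz(p,uv,z):
    c,d=ray(p,uv); return c+d*((z-c[2])/d[:,2])[:,None]
def tri(ps,uvs):
    A=np.zeros((3,3));b=np.zeros(3)
    for p,uv in zip(ps,uvs):
        c,d=ray(p,uv);d=d[0]/np.linalg.norm(d[0]);M=np.eye(3)-np.outer(d,d);A+=M;b+=M@c
    return np.linalg.solve(A,b)
def st():
    s=r.read_state();print("t",round(s["time"],2),"pos",np.round(s["ee_pos"],4),"q",np.round(s["eef_rot"],4),"F",np.round(s["ft_force"],1),"w",round(float(s["width"]),4),"j",np.round(s["joint_positions"],2));return s
def rel(target,yaw=None):
    """shift fractions in tool axes from the current pose to the world target; yaw: world angle of tool y-axis (mod pi)"""
    s=r.read_state();R=Rn.from_quat(s["eef_rot"])
    d=R.inv().apply(np.array(target)-s["ee_pos"])/0.2
    print("shift",np.round(d,3),end=" ")
    if yaw is not None:
        c=[]
        for k in (0,np.pi):
            y=np.array([np.cos(yaw+k),np.sin(yaw+k),0]);z=np.array([0,0,-1.]);x=np.cross(y,z)
            T=Rn.from_matrix(np.c_[x,y,z]);c.append((R.inv()*T).as_rotvec()/(np.pi/2))
        for v in c: print("turn",np.round(v,3),end=" ")
    print()
E
cat > a.py <<'E'
from h import *
st()
T=eyes.camera("top");S=eyes.camera("scene")
save(T,"top0.png",scale=1.5);save(S,"scene0.png",scale=1.5)
for n,p in(("top",T),("scene",S)):
    print(n,"cam",np.round(-np.array(p["R"]).T@p["t"],3))
    for l in ["dispenser","key_hole","tray_front","key","key_tip","block_hole","returns_in","coarse","tub_red","tub_ochre","fine1"]:
        print(l,[(np.round(d["xy"],1).tolist(),round(d["p"],2)) for d in eyes.landmark_of(p,l)][:8])
E
python3 a.py
```

```text
t 0.0 pos [ 0.2794 -0.5586  0.2218] q [ 9.732e-01  2.298e-01 -2.000e-04 -7.000e-04] F [-0.3 -0.5 -0.5] w 0.0869 j [ 1.08  0.33 -0.06  1.46  0.02  1.35 -0.09]
top cam [ 0.279 -0.026  1.249]
dispenser [([260.7, 131.4], 0.75)]
key_hole [([238.5, 126.7], 0.93)]
tray_front [([257.4, 151.7], 0.55), ([350.0, 197.0], 0.19)]
key [([351.0, 198.7], 0.42)]
key_tip []
block_hole [([351.8, 198.3], 0.62), ([391.7, 173.0], 0.62)]
returns_in [([347.5, 139.9], 0.88), ([168.0, 216.9], 0.68)]
coarse []
tub_red [([390.3, 174.3], 0.47)]
tub_ochre [([391.3, 173.9], 0.92)]
fine1 [([169.3, 216.9], 0.96), ([111.0, 151.4], 0.89), ([207.1, 164.9], 0.85), ([150.1, 271.7], 0.79), ([167.4, 182.5], 0.68), ([165.4, 145.8], 0.67), ([127.5, 190.0], 0.62)]
scene cam [0.846 0.805 1.006]
dispenser [([187.0, 227.5], 0.8)]
key_hole [([188.7, 222.6], 0.83)]
tray_front [([210.9, 209.2], 0.68)]
key [([216.3, 125.5], 0.41)]
key_tip [([216.7, 125.1], 0.57)]
block_hole [([218.1, 123.6], 0.66), ([215.0, 124.3], 0.65)]
returns_in [([158.3, 157.2], 0.67)]
coarse [([156.8, 157.9], 0.72), ([215.3, 122.0], 0.37)]
tub_red [([376.3, 305.6], 0.7)]
tub_ochre [([172.5, 128.4], 0.65)]
fine1 [([292.8, 281.9], 0.95), ([299.7, 368.0], 0.87), ([248.5, 313.2], 0.82), ([329.9, 264.0], 0.75), ([395.7, 244.6], 0.65), ([336.5, 322.9], 0.61), ([244.9, 257.5], 0.57)]
```

View pics/top0.png

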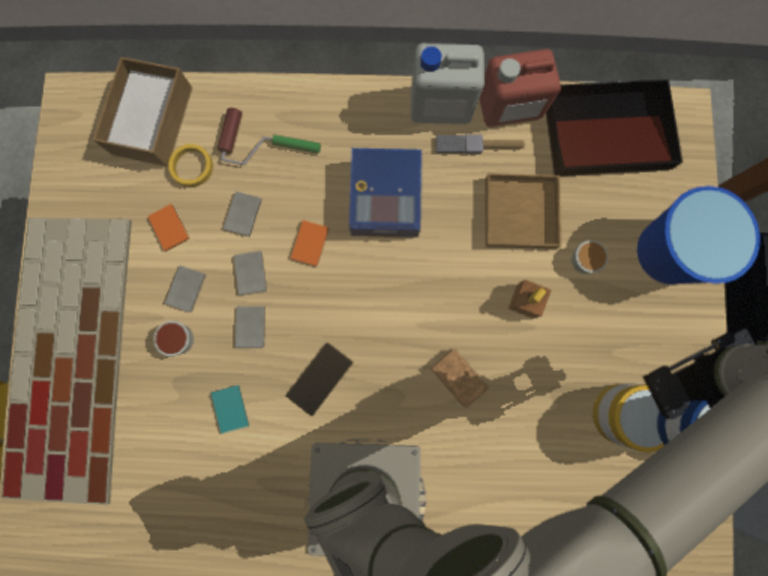

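View pics/scene0.png

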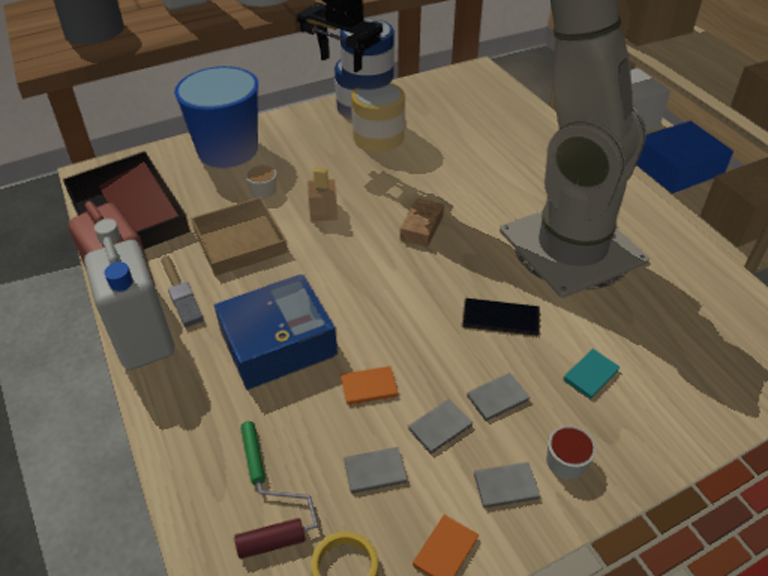

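```bash
cat >> h.py <<'E'
from scipy.optimize import minimize
def mask(p,boxes,ss=4):
    m=np.zeros((384*ss,512*ss),np.uint8)
    for V in boxes:
        h=cv2.convexHull(proj(p,V).astype(np.float32))
        cv2.fillConvexPoly(m,np.round((h+.5)*ss*16-8).astype(np.int32),255,shift=4)
    return cv2.resize(m,(512,384),interpolation=cv2.INTER_AREA)/255.
def box(x,y,yaw,lx,ly,z0,z1):
    P=np.array([[a*lx/2,b*ly/2] for a in(-1,1) for b in(-1,1)])
    c,s=np.cos(yaw),np.sin(yaw);P=P@np.array([[c,s],[-s,c]])+[x,y]
    return np.vstack([np.c_[P,np.full(4,z)] for z in(z0,z1)])
def fit(views,x0,lx,ly,z0,z1):
    def f(v):
        e=0
        for p,m in views:
            k=mask(p,[box(v[0],v[1],v[2],lx,ly,z0,z1)]);e+=1-np.minimum(k,m).sum()/np.maximum(k,m).sum()
        return e/len(views)
    best=None
    for a in ([x0[2]] if len(x0)>2 else np.deg2rad([-60,-30,0,30,60,90])):
        q=np.array([x0[0],x0[1],a]);s=np.vstack([q,q+[.008,0,0],q+[0,.008,0],q+[0,0,.2]])
        o=minimize(f,q,method="Nelder-Mead",options=dict(initial_simplex=s,maxfev=90,xatol=2e-4,fatol=1e-4))
        if best is None or o.fun<best.fun: best=o
    return best.x,best.fun
E
cat > b.py <<'E'
from h import *
T=eyes.camera("top");S=eyes.camera("scene")
def reg(p,l,X):
    uv=proj(p,X)[0];L=eyes.regions_of(p,l)
    L=[d for d in L if np.hypot(*(np.array(d["xy"])-uv))<22]
    if not L: return None
    return min(L,key=lambda d:np.hypot(*(np.array(d["xy"])-uv)))["region"].astype(float)
def two(l,X):
    return [(p,m) for p in(T,S) if (m:=reg(p,l,X)) is not None]
def go(name,l,uv,zm,lx,ly,z0,z1,x0=None):
    X=atz(T,uv,zm)[0];V=two(l,X)
    x,e=fit(V,list(X[:2])+([x0] if x0 is not None else []),lx,ly,z0,z1)
    print(name,len(V),np.round(x,4),"deg",round(np.rad2deg(x[2]),1),"err",round(e,3));return x
for i,uv in enumerate([(161,143),(123,193),(167,182),(167,218)]): go("pad%d"%i,"fine1",uv,.012,.09,.06,0,.012)
for i,uv in enumerate([(111,151.4),(207,162)]): go("orange%d"%i,"fine1",uv,.012,.09,.06,0,.012)
go("disp","dispenser",(259,127),.06,.17,.15,0,.078,0.)
go("ret","returns_in",(347.5,140),.02,.16,.16,0,.035,0.)
go("block","block_hole",(353,199),.05,.06,.06,0,.066,.5)
for n in("tub_red","tub_ochre"):
    uv=dict(tub_red=(114,225),tub_ochre=(393.5,171))[n];print(n,np.round(atz(T,uv,.05)[0],3))
def near(p,l,uv): return min(eyes.landmark_of(p,l),key=lambda d:np.hypot(*(np.array(d["xy"])-uv)))["xy"]
for n,a,b in(("key_hole",(239,125),(188,223)),("tray_front",(257,152),(211,209)),("key",(351,199),(216,125)),("block_hole",(352,199),(216,124)),("returns_in",(348,140),(158,157))):
    u,v=near(T,n,a),near(S,n,b);X=tri([T,S],[u,v]);print(n,u,v,np.round(X,4),"reproj",np.round(proj(T,X)[0]-u,1),np.round(proj(S,X)[0]-v,1))
save(T,"t1.png",(200,80,420,230),3.6)
E
python3 b.py
```

```text
pad0 2 [ 0.6074  0.2914 -0.2354] deg -13.5 err 0.086
pad1 2 [ 0.4368  0.4075 -0.2943] deg -16.9 err 0.078
pad2 2 [0.4756 0.2655 0.1624] deg 9.3 err 0.107
pad3 2 [0.3557 0.2595 3.1711] deg 181.7 err 0.084
orange0 2 [0.5744 0.4572 0.4986] deg 28.6 err 0.08
orange1 2 [ 0.5448  0.1363 -0.2487] deg -14.2 err 0.115
disp 2 [ 0.6549 -0.0263  0.0151] deg 0.9 err 0.056
ret 2 [ 0.6273 -0.3297  0.0053] deg 0.3 err 0.038
block 2 [ 0.4303 -0.3392  1.1803] deg 67.6 err 0.235
tub_red [0.324 0.416 0.05 ]
tub_ochre [ 0.521 -0.47   0.05 ]Traceback (most recent call last):
  File "b.py", line 23, in <module>
    u,v=near(T,n,a),near(S,n,b);X=tri([T,S],[u,v]);print(n,u,v,np.round(X,4),"reproj",np.round(proj(T,X)[0]-u,1),np.round(proj(S,X)[0]-v,1))
        ~~~~^^^^^^^
  File "b.py", line 21, in near
    def near(p,l,uv): return min(eyes.landmark_of(p,l),key=lambda d:np.hypot(*(np.array(d["xy"])-uv)))["xy"]
                             ~~~^^^^^^^^^^^^^^^^^^^^^^^^^^^^^^^^^^^^^^^^^^^^^^^^^^^^^^^^^^^^^^^^^^^^^^
ValueError: min() iterable argument is empty
```

```bash
cat > c.py <<'E'
from h import *
T=eyes.camera("top");S=eyes.camera("scene")
def yel(p,c,R):
    h=cv2.cvtColor(p["image"],cv2.COLOR_RGB2HSV);m=((h[...,0]>18)&(h[...,0]<34)&(h[...,1]>150)&(h[...,2]>90))
    o=np.zeros(m.shape);x,y=c;o[y-R:y+R+1,x-R:x+R+1]=m[y-R:y+R+1,x-R:x+R+1];return o
def cen(m): ys,xs=np.nonzero(m);return [xs.mean(),ys.mean()],len(xs)
a=yel(T,(240,124),7);b=yel(S,(188,224),8)
(u,n),(v,k)=cen(a),cen(b);X=tri([T,S],[u,v]);print("hole",u,n,v,k,np.round(X,4),np.round(atz(T,u,.078),4),np.round(atz(S,v,.078),4))
a=yel(T,(357,197),13);b=yel(S,(213,117),11);print(cen(a),cen(b))
uv=cen(a)[0];x=atz(T,uv,.09)[0];print("key",fit([(T,a),(S,b)],x[:2],.03,.016,.07,.116))
f=lambda im:im
for n,p,c in(("T",T,(200,80,420,230)),("S",S,(130,90,260,270))):pass
A=cv2.resize(T["image"][105:165,225:290],None,fx=6,fy=6,interpolation=2);B=cv2.resize(S["image"][180:260,140:230],None,fx=4.5,fy=4.5,interpolation=2)
C=cv2.resize(T["image"][175:225,330:390],None,fx=5,fy=5,interpolation=2);D=cv2.resize(S["image"][95:155,190:240],None,fx=4,fy=4,interpolation=2)
W=np.zeros((600,800,3),np.uint8)
W[:360,:390]=A;W[:360,395:800]=B;W[360:600,:300]=C[:240];W[360:600,400:600]=D
cv2.imwrite("pics/c1.png",W[...,::-1])
E
python3 c.py
```

```text
hole [np.float64(239.0), np.float64(125.0)] 1 [np.float64(188.5), np.float64(225.5)] 4 [0.6548 0.029  0.0728] [[0.6502 0.0303 0.078 ]] [[0.6584 0.0311 0.078 ]]
([np.float64(358.6290322580645), np.float64(196.32258064516128)], 62) ([np.float64(nan), np.float64(nan)], 0)
key (array([ 0.42842298, -0.34149036, -0.79433689]), np.float64(0.6630199306759099))c.py:6: RuntimeWarning: Mean of empty slice.
  def cen(m): ys,xs=np.nonzero(m);return [xs.mean(),ys.mean()],len(xs)
  ret = ret.dtype.type(ret / rcount)
```

View pics/c1.png

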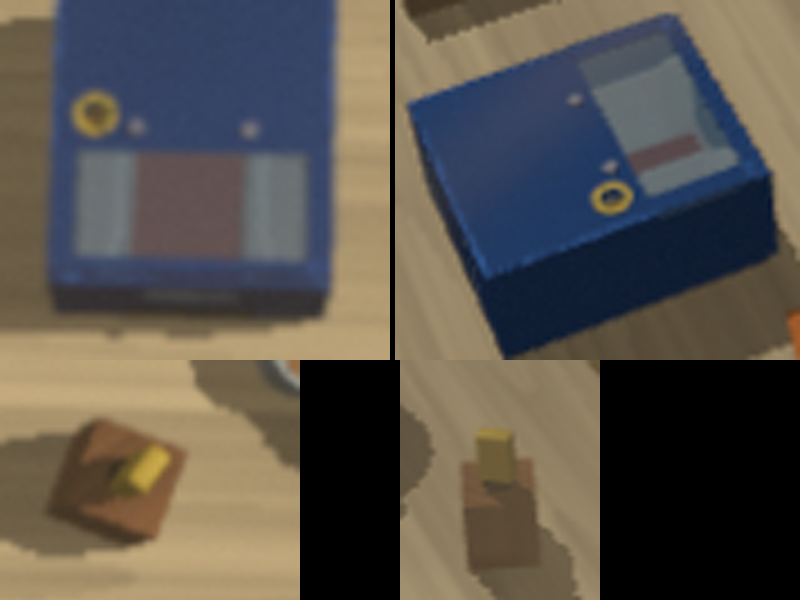

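```bash
cat > c.py <<'E'
from h import *
T=eyes.camera("top");S=eyes.camera("scene")
def yel(p,c,R):
    im=cv2.GaussianBlur(p["image"],(0,0),.01).astype(float)+1;m=(im[...,2]/im[...,0]<.52)&(im[...,1]/im[...,0]>.74)
    o=np.zeros(m.shape);x,y=c;o[y-R:y+R+1,x-R:x+R+1]=m[y-R:y+R+1,x-R:x+R+1];return o
def cen(m): ys,xs=np.nonzero(m);return [float(xs.mean()),float(ys.mean())],len(xs)
u,v=(240.6,123.6),(187.8,223.6)
print("hole",np.round(tri([T,S],[u,v]),4),np.round(atz(T,u,.078),4),np.round(atz(S,v,.078),4))
a=yel(T,(357,197),12);b=yel(S,(214,118),9);print(cen(a),cen(b))
x=atz(T,cen(a)[0],.09)[0];k,e=fit([(T,a),(S,b)],x[:2],.03,.016,.07,.116);print("key",np.round(k,4),np.rad2deg(k[2]),e)
def blk(p,c,R):
    im=p["image"].astype(float)+1;m=(im[...,1]/im[...,0]<.72)
    o=np.zeros(m.shape);x,y=c;o[y-R:y+R+1,x-R:x+R+1]=m[y-R:y+R+1,x-R:x+R+1];return o
A=np.maximum(a,blk(T,(353,199),16));B=np.maximum(b,blk(S,(214,127),15))
print(A.sum(),B.sum())
def f(q):
    e=0
    for p,m in((T,A),(S,B)):
        kk=mask(p,[box(*q[:3],.06,.06,0,.066),box(q[0],q[1],k[2],.03,.016,.07,.116)]);e+=1-np.minimum(kk,m).sum()/np.maximum(kk,m).sum()
    return e
for y0 in (.3,1.):
    o=minimize(f,[k[0],k[1],y0],method="Nelder-Mead",options=dict(initial_simplex=[[k[0],k[1],y0],[k[0]+.01,k[1],y0],[k[0],k[1]+.01,y0],[k[0],k[1],y0+.3]],maxfev=120));print("block",np.round(o.x,4),o.fun)
for n,p,m,M in(("T",T,a,A),("S",S,b,B)):
    ys,xs=np.nonzero(M);print(n,xs.min(),xs.max(),ys.min(),ys.max());ys,xs=np.nonzero(m);print(n,xs.min(),xs.max(),ys.min(),ys.max())
E
python3 c.py
```

```text
hole [0.6565 0.0247 0.0774] [[0.655  0.0254 0.078 ]] [[0.6577 0.0242 0.078 ]]
([354.44375, 197.25], 160) ([213.15463917525773, 118.14432989690722], 97)
key [ 0.4303 -0.3404 -0.4197] -24.048097011070226 0.4076039166764792
291.0 97.0
block [ 0.431  -0.3444  1.2118] 1.2612532072567695
block [ 0.4297 -0.3442  1.2286] 1.2607101347267562
T 345 366 187 209
T 345 366 187 209
S 209 217 112 124
S 209 217 112 124
```

```bash
cat > d.py <<'E'
from h import *
T=eyes.camera("top");S=eyes.camera("scene")
def crop(p,x,y,w,h,s): return cv2.resize(p["image"][y:y+h,x:x+w],None,fx=s,fy=s,interpolation=0)
A=crop(T,340,180,32,36,12);B=crop(S,198,105,32,42,12)
W=np.zeros((504,800,3),np.uint8);W[:432,:384]=A;W[:504,400:784]=B
cv2.imwrite("pics/d1.png",W[...,::-1])
E
python3 d.py
```

```text
(no output)
```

View pics/d1.png

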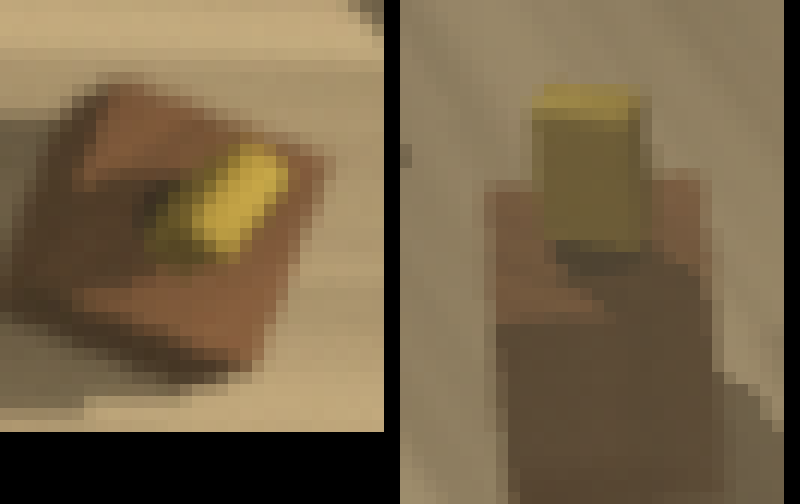

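```bash
cat > e.py <<'E'
from h import *
T=eyes.camera("top");S=eyes.camera("scene")
print(tri([T,S],[(359.5,196.4),(213.2,113)]),atz(T,(359.5,196.4),.116),atz(S,(213.2,113),.116))
# block top corners at z=.066 in top
for c in [(120,80),(325,155),(250,368)]: print(atz(T,(340+c[0]/12-.5,180+c[1]/12-.5),.066)[0])
# fitted edges overlay of key top
for yaw in (-15,-20,-25,-30):
    print(yaw,np.round((proj(T,box(.43,-.341,np.deg2rad(yaw),.03,.016,.07,.116)[4:])-[339.5,179.5])*12))
E
python3 e.py
```

```text
[ 0.42890145 -0.34162607  0.11245667] [[ 0.42691928 -0.33966122  0.116     ]] [[ 0.43181512 -0.33849098  0.116     ]]
[ 0.46504021 -0.32213762  0.066     ]
[ 0.44662625 -0.37613337  0.066     ]
[ 0.3902449  -0.35566359  0.066     ]
-15 [[261. 257.]
 [200. 239.]
 [290. 143.]
 [229. 125.]]
-20 [[255. 258.]
 [196. 235.]
 [295. 147.]
 [235. 124.]]
-25 [[250. 258.]
 [192. 230.]
 [298. 152.]
 [241. 123.]]
-30 [[244. 258.]
 [188. 225.]
 [302. 157.]
 [247. 124.]]
```

```bash
python3 -c "
from h import *
rel([.4285,-.3395,.20],np.deg2rad(68))
s=r.read_state();print(Rn.from_quat(s['eef_rot']).as_matrix().round(3))"
```

```text
shift [ 1.157 -0.649  0.113] turn [ 0.    0.   -1.46] turn [ 0.   -0.    0.54] 
[[ 0.894  0.447  0.   ]
 [ 0.447 -0.894 -0.   ]
 [ 0.     0.    -1.   ]]
```

play_rows(
  motion=[
    [0.25,-0.14,0,0,0,0.11,100],
    [0.5,-0.28,0,0,0,0.22,100],
    [0.75,-0.42,0,0,0,0.33,100],
    [0.95,-0.53,0.05,0,0,0.44,100],
    [0.98,-0.58,0.1,0,0,0.54,100],
  ],
  squeeze=25,
)

```text
time: 3.28
ee_pos: [0.4056, -0.3643, 0.2026]
eef_rot: [0.982, -0.191, 0.001, -0.0]
ft_force: [-0.7, -1.6, 0.3]
width: 0.087
```

```bash
python3 -c "
from h import *
st();rel([.4285,-.3395,.078],np.deg2rad(68))"
```

```text
t 3.27 pos [ 0.4056 -0.3643  0.2026] q [ 9.816e-01 -1.910e-01  6.000e-04 -3.000e-04] F [-0.7 -1.6  0.3] w 0.087 j [ 0.76  0.17 -0.12  1.7   0.02  1.27 -1.32]
shift [ 0.059 -0.157  0.623] turn [-1.e-03  1.e-03  2.e+00] turn [-0.001 -0.001 -0.   ]
```

play_rows(
  motion=[
    [0.06,-0.157,0.0,0,0,0,100],
    [0.06,-0.157,0.2,0,0,0,100],
    [0.06,-0.157,0.42,0,0,0,100],
    [0.06,-0.157,0.58,0,0,0,100],
    [0.06,-0.157,0.62,0,0,0,100],
  ],
)

```text
time: 3.9
ee_pos: [0.4249, -0.3422, 0.0768]
eef_rot: [0.982, -0.191, -0.001, -0.001]
ft_force: [-1.2, 0.1, 0.3]
width: 0.0871
```

play_rows(
  motion=[
    [0,0,0,0,0,0,0],
    [0,0,0,0,0,0,0],
    [0,0,0,0,0,0,0],
    [0,0,0,0,0,0,0],
    [0,0,0,0,0,0,0],
  ],
)

```text
time: 4.53
ee_pos: [0.426, -0.3431, 0.0788]
eef_rot: [0.982, -0.191, 0.0, 0.0]
ft_force: [0.4, 1.0, -0.5]
width: 0.0446
```

```bash
cat > v.py <<'E'
from h import *
import sys
name,Tc,Sc=sys.argv[1],eval(sys.argv[2]),eval(sys.argv[3])
st();T=eyes.camera("top");S=eyes.camera("scene")
def cr(p,c):
    x,y,w,h=c;s=min(400/w,600/h);return cv2.resize(p["image"][y:y+h,x:x+w],None,fx=s,fy=s,interpolation=2)
A,B=cr(T,Tc),cr(S,Sc);W=np.zeros((600,800,3),np.uint8);W[:A.shape[0],:A.shape[1]]=A;W[:B.shape[0],400:400+B.shape[1]]=B
W=W[:max(A.shape[0],B.shape[0])]
cv2.imwrite("pics/"+name,W[...,::-1])
E
python3 -c "
from h import *
s=st();print(s['torque'])"
```

```text
t 4.53 pos [ 0.426  -0.3431  0.0788] q [ 9.816e-01 -1.910e-01  2.000e-04  1.000e-04] F [ 0.4  1.  -0.5] w 0.0446 j [ 0.72  0.3  -0.14  1.83  0.05  1.02 -1.4 ]
[ 0.03353978  0.05805396 -0.00101862]
```

```bash
python3 -c "
from h import *
rel([.4285,-.3395,.078],np.deg2rad(68))"
```

```text
shift [ 0.005 -0.021  0.004] turn [-0. -0.  2.] turn [ 0. -0. -0.]
```

play_rows(
  motion=[
    [0.005,-0.02,0,0,0,0,50],
    [0.005,-0.02,0,0,0,0,20],
    [0.005,-0.02,0,0,0,0,0],
    [0.005,-0.02,0,0,0,0,0],
    [0.005,-0.02,0,0,0,0,0],
  ],
)

```text
time: 5.15
ee_pos: [0.4283, -0.3397, 0.0786]
eef_rot: [0.982, -0.191, 0.0, 0.0]
ft_force: [0.5, -0.0, -0.1]
width: 0.0159
```

play_rows(
  motion=[
    [0,0,0,0,0,0,0],
    [0,0,0,0,0,0,0],
    [0,0,0,0,0,0,0],
  ],
)

```text
time: 5.52
ee_pos: [0.4283, -0.3396, 0.0786]
eef_rot: [0.982, -0.191, 0.0, 0.0]
ft_force: [-0.3, 0.7, -0.8]
width: 0.0157
```

```bash
python3 v.py g1.png "(340,175,40,45)" "(190,85,60,80)"
```

```text
t 5.53 pos [ 0.4283 -0.3396  0.0786] q [ 0.9816 -0.191   0.      0.    ] F [-0.3  0.7 -0.8] w 0.0157 j [ 0.71  0.3  -0.15  1.83  0.05  1.02 -1.41]
```

play_rows(
  motion=[
    [0,0,-0.1,0,0,0,0],
    [0,0,-0.25,0,0,0,0],
    [0,0,-0.4,0,0,0,0],
    [0,0,-0.52,0,0,0,0],
    [0,0,-0.55,0,0,0,0],
  ],
)

```text
time: 6.25
ee_pos: [0.4289, -0.34, 0.1899]
eef_rot: [0.982, -0.191, 0.001, 0.001]
ft_force: [0.0, 0.5, -1.1]
width: 0.0157
```

```bash
python3 v.py g1.png "(340,165,60,60)" "(180,65,60,80)"; python3 -c "
from h import *
s=st();rel([.645,.0,.19],np.deg2rad(68))
ps=[eyes.camera('top'),eyes.camera('scene')]
X=s['ee_pos']-[0,0,.064]
for p in ps:
  print(proj(p,X),[(np.round(d['xy'],1),round(d['p'],2)) for d in eyes.landmark_of(p,'key_tip')],[(np.round(d['xy'],1),round(d['p'],2)) for d in eyes.landmark_of(p,'key')],proj(p,X+[0,0,.052]))
"
```

```text
t 6.25 pos [ 0.4289 -0.34    0.1899] q [ 9.816e-01 -1.910e-01  1.100e-03  5.000e-04] F [ 0.   0.5 -1.1] w 0.0157 j [ 0.72  0.19 -0.15  1.71  0.03  1.24 -1.39]
t 6.35 pos [ 0.4284 -0.3396  0.1885] q [ 9.816e-01 -1.910e-01  2.000e-04  1.000e-04] F [ 0.8  0.1 -1.5] w 0.0158 j [ 0.72  0.19 -0.15  1.71  0.03  1.24 -1.39]
shift [ 0.367 -1.98  -0.008] turn [-0. -0.  2.] turn [ 0. -0. -0.] 
[[360.26463336 195.55286284]] [(array([347.7, 140.5]), 0.18)] [(array([170.6, 214.5]), 0.28)] [[365.27403141 193.27245274]]
[[213.87909302 110.3397676 ]] [(array([174.8, 128.6]), 0.63), (array([211.5, 111. ]), 0.6)] [(array([211.9,  96.9]), 0.4)] [[212.81107726  96.65805819]]
```

View pics/g1.png

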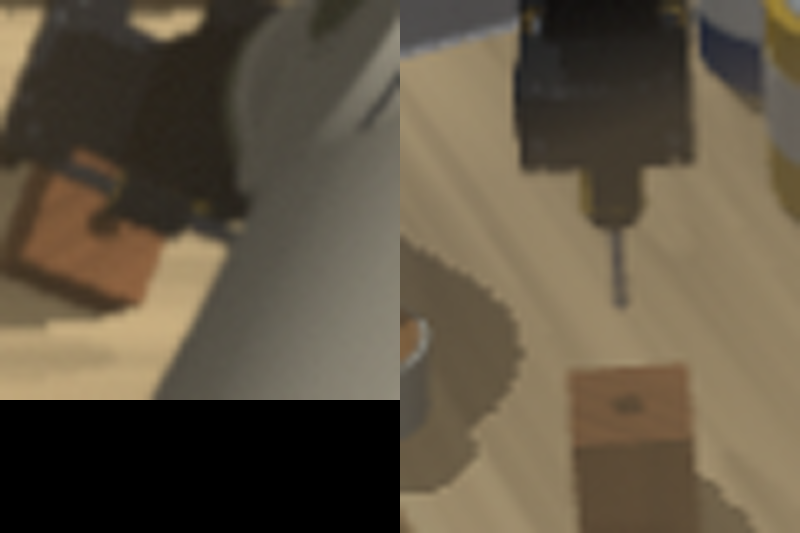

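```bash
python3 -c "
from h import *
T,S=eyes.camera('top'),eyes.camera('scene')
print('right',np.array(S['R'])[0])
print(tri([T,S],[(355.3,197.9),(213.8,125.3)]),atz(T,(355.3,197.9),.066),atz(S,(213.8,125.3),.066))
print(atz(S,(212.7,110.2),.1245))
"
```

```text
right [-0.89461647  0.44683265 -0.00140051]
[ 0.43019814 -0.34181735  0.06335505] [[ 0.42837761 -0.34015409  0.066     ]] [[ 0.43261823 -0.33994465  0.066     ]]
[[ 0.43145509 -0.3420374   0.1245    ]]
```

play_rows(
  motion=[
    [0.05,-0.2,0,0,0,0,0],
    [0.1,-0.45,0,0,0,0,0],
    [0.15,-0.7,0,0,0,0,0],
    [0.18,-0.9,0,0,0,0,0],
    [0.2,-1,0,0,0,0,0],
  ],
)

```text
time: 7.38
ee_pos: [0.5415, -0.1664, 0.1884]
eef_rot: [0.982, -0.19, 0.0, -0.0]
ft_force: [0.9, -0.5, -1.3]
width: 0.0159
```

play_rows(
  motion=[
    [0.04,-0.25,0,0,0,0,0],
    [0.08,-0.5,0,0,0,0,0],
    [0.12,-0.75,0,0,0,0,0],
    [0.15,-0.95,0,0,0,0,0],
    [0.16,-1,0,0,0,0,0],
  ],
)

```text
time: 8.0
ee_pos: [0.6456, 0.0078, 0.188]
eef_rot: [0.982, -0.189, -0.0, -0.001]
ft_force: [-0.5, 0.3, -0.8]
width: 0.0154
```

```bash
python3 -c "
from h import *
st();rel([.655,.026,.15],np.deg2rad(68))"
```

```text
t 8.0 pos [0.6456 0.0078 0.188 ] q [ 9.82e-01 -1.89e-01 -4.00e-04 -7.00e-04] F [-0.5  0.3 -0.8] w 0.0154 j [ 0.19  0.42 -0.37  1.43  0.15  1.31 -2.13]
shift [ 0.01  -0.102  0.19 ] turn [-1.000e-03 -1.000e-03 -1.998e+00] turn [-0.001  0.001  0.002]
```

play_rows(
  motion=[
    [0.01,-0.09,0.08,0,0,0,0],
    [0.01,-0.09,0.15,0,0,0,0],
    [0.01,-0.09,0.15,0,0,0,0],
    [0.01,-0.09,0.15,0,0,0,0],
  ],
)

```text
time: 8.5
ee_pos: [0.6536, 0.0189, 0.1587]
eef_rot: [0.981, -0.192, 0.0, 0.0]
ft_force: [0.5, -0.6, 0.4]
width: 0.0158
```

```bash
python3 v.py g2.png "(220,95,60,60)" "(168,185,50,50)"; python3 -c "
from h import *
st();rel([.655,.026,.14],np.deg2rad(68))"
```

```text
t 8.5 pos [0.6536 0.0189 0.1587] q [ 9.814e-01 -1.917e-01  1.000e-04  3.000e-04] F [ 0.5 -0.6  0.4] w 0.0158 j [ 0.17  0.46 -0.36  1.44  0.17  1.27 -2.17]
t 8.6 pos [0.6539 0.0193 0.1592] q [ 9.815e-01 -1.916e-01  6.000e-04  1.000e-04] F [ 0.5  0.4 -1.5] w 0.0157 j [ 0.17  0.46 -0.36  1.44  0.17  1.27 -2.17]
shift [-0.008 -0.033  0.096] turn [-1.000e-03  0.000e+00  1.999e+00] turn [-0.    -0.001 -0.001]
```

View pics/g2.png

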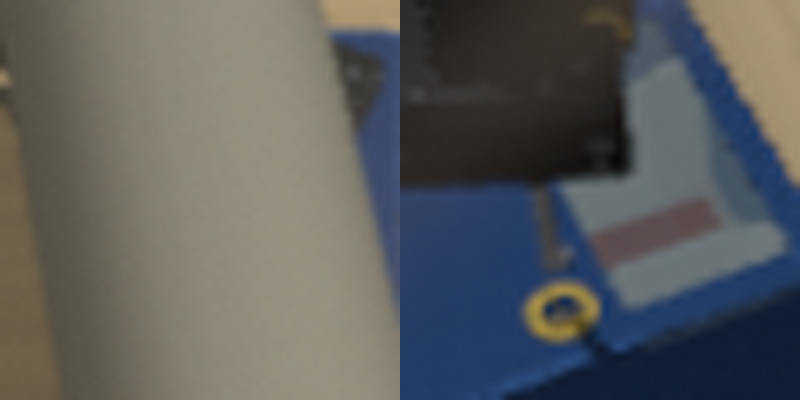

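```bash
python3 -c "
from h import *
S=eyes.camera('scene')
a=atz(S,(186.9,218.1),.0945)[0];b=atz(S,(187.75,223.4),.078)[0];print(a,b,b-a, np.array([.6538,.0191])+(b-a)[:2])
print(proj(S,[.6538,.0191,.0945]),proj(S,[.655,.0255,.078]))"
```

```text
[0.65660466 0.01976002 0.0945    ] [0.6575862  0.02355289 0.078     ] [ 0.00098154  0.00379287 -0.0165    ] [0.65478154 0.02289287]
[[187.83177276 217.5577403 ]] [[188.95204771 223.57578306]]
```

play_rows(
  motion=[
    [-0.006,-0.024,0.02,0,0,0,0],
    [-0.006,-0.024,0.05,0,0,0,0],
    [-0.006,-0.024,0.08,0,0,0,0],
    [-0.006,-0.024,0.1,0,0,0,0],
    [-0.006,-0.024,0.1,0,0,0,0],
  ],
)

```text
time: 9.28
ee_pos: [0.6542, 0.0249, 0.1381]
eef_rot: [0.982, -0.191, -0.0, 0.0]
ft_force: [0.1, -0.2, -1.3]
width: 0.0159
```

```bash
python3 v.py g3.png "(220,95,60,60)" "(168,185,50,50)"; python3 -c "
from h import *
s=st();print(s['torque'])"
```

```text
t 9.28 pos [0.6542 0.0249 0.1381] q [ 9.816e-01 -1.911e-01 -3.000e-04  1.000e-04] F [ 0.1 -0.2 -1.3] w 0.0159 j [ 0.16  0.48 -0.36  1.46  0.17  1.23 -2.18]
t 9.38 pos [0.6545 0.025  0.1386] q [ 9.816e-01 -1.911e-01  1.000e-04  0.000e+00] F [0.3 0.4 0.1] w 0.0157 j [ 0.16  0.48 -0.36  1.46  0.17  1.23 -2.18]
[0.07717394 0.00231721 0.01214554]
```

View pics/g3.png

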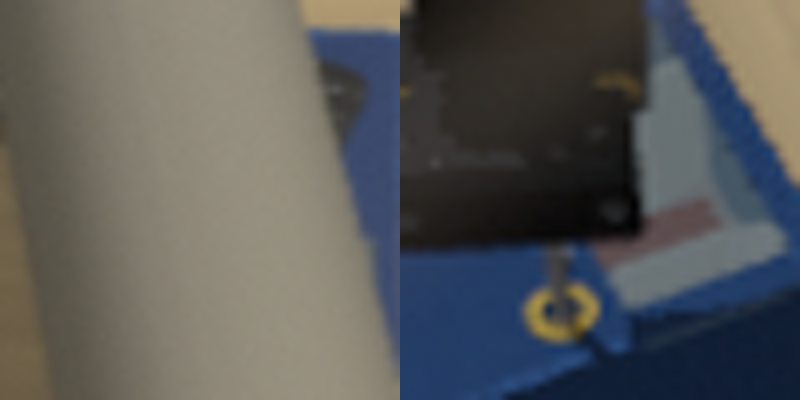

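play_rows(
  motion=[
    [0,0,0.03,0,0,0,0],
    [0,0,0.06,0,0,0,0],
    [0,0,0.085,0,0,0,0],
    [0,0,0.105,0,0,0,0],
    [0,0,0.105,0,0,0,0],
  ],
)

```text
time: 10.0
ee_pos: [0.6545, 0.025, 0.1174]
eef_rot: [0.982, -0.191, 0.0, 0.0]
ft_force: [0.8, 1.2, 1.4]
width: 0.0157
```

```bash
python3 -c "
from h import *
s=st();T=eyes.camera('top');S=eyes.camera('scene')
for p in(T,S): print([(np.round(d['xy'],1),round(d['p'],2)) for d in eyes.landmark_of(p,'coarse')],[(np.round(d['xy'],1),round(d['p'],2)) for d in eyes.landmark_of(p,'tray_front')])"
```

```text
t 10.0 pos [0.6545 0.025  0.1174] q [ 9.816e-01 -1.910e-01  1.000e-04  0.000e+00] F [0.8 1.2 1.4] w 0.0157 j [ 0.16  0.49 -0.36  1.49  0.18  1.19 -2.18]
[] []
[(array([216.4, 216.6]), 0.48), (array([213.7, 219.2]), 0.33)] [(array([230.7, 201.7]), 0.76)]
```

play_rows(
  motion=[
    [0,0,-0.1,0,0,0,0],
    [0,0,-0.2,0,0,0,0],
    [0,0,-0.3,0,0,0,0],
    [0,0,-0.35,0,0,0,0],
    [0,0,-0.36,0,0,0,0],
  ],
)

```text
time: 10.92
ee_pos: [0.6547, 0.0251, 0.1905]
eef_rot: [0.982, -0.191, 0.001, -0.0]
ft_force: [0.3, -0.3, -0.5]
width: 0.0159
```

play_rows(
  motion=[
    [-0.04,0.2,0,0,0,0,0],
    [-0.08,0.45,0,0,0,0,0],
    [-0.12,0.7,0,0,0,0,0],
    [-0.16,0.9,0,0,0,0,0],
    [-0.18,1,0,0,0,0,0],
  ],
)

```text
time: 11.55
ee_pos: [0.5442, -0.1495, 0.1889]
eef_rot: [0.981, -0.193, -0.001, 0.0]
ft_force: [-0.5, -0.3, -0.6]
width: 0.0157
```

play_rows(
  motion=[
    [-0.04,0.2,0,0,0,0,0],
    [-0.08,0.45,0,0,0,0,0],
    [-0.12,0.7,0,0,0,0,0],
    [-0.16,0.9,0,0,0,0,0],
    [-0.18,1,0,0,0,0,0],
  ],
)

```text
time: 12.18
ee_pos: [0.4355, -0.3209, 0.1889]
eef_rot: [0.981, -0.193, -0.001, 0.0]
ft_force: [0.3, 0.5, -0.8]
width: 0.0157
```

play_rows(
  motion=[
    [0,0.05,0,0,0,0,0],
    [0,0.08,0,0,0,0,0],
    [0,0.1,0,0,0,0,0],
    [0,0.1,0,0,0,0,0],
  ],
)

```text
time: 12.68
ee_pos: [0.4305, -0.337, 0.1895]
eef_rot: [0.982, -0.191, -0.0, -0.0]
ft_force: [0.4, -0.3, -0.4]
width: 0.0162
```

```bash
python3 v.py g4.png "(210,90,100,110)" "(150,65,130,200)"; python3 -c "
from h import *
s=st();rel([.4283,-.3396,.0786],np.deg2rad(68))"
```

```text
t 12.68 pos [ 0.4305 -0.337   0.1895] q [ 9.816e-01 -1.907e-01 -0.000e+00 -1.000e-04] F [ 0.4 -0.3 -0.4] w 0.0162 j [ 0.72  0.19 -0.16  1.71  0.03  1.25 -1.4 ]
t 12.78 pos [ 0.4305 -0.3368  0.1895] q [ 9.817e-01 -1.906e-01  0.000e+00 -1.000e-04] F [-0.3  1.  -0.8] w 0.0156 j [ 0.72  0.19 -0.16  1.71  0.03  1.25 -1.4 ]
shift [-0.005  0.017  0.555] turn [ 0. -0. -2.] turn [-0. -0.  0.]
```

View pics/g4.png

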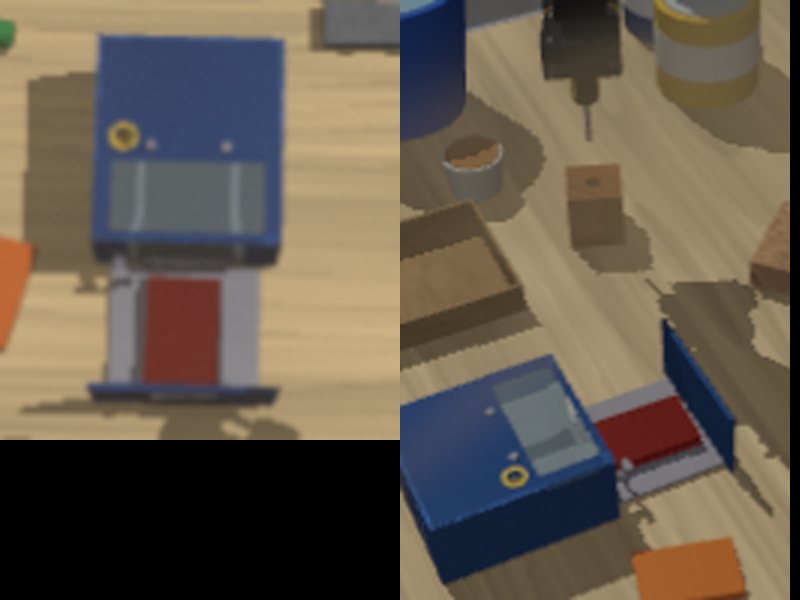

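play_rows(
  motion=[
    [-0.005,0.017,0.0,0,0,0,0],
    [-0.005,0.017,0.15,0,0,0,0],
    [-0.005,0.017,0.3,0,0,0,0],
    [-0.005,0.017,0.45,0,0,0,0],
    [-0.005,0.017,0.54,0,0,0,0],
  ],
)

```text
time: 13.4
ee_pos: [0.4274, -0.3398, 0.0802]
eef_rot: [0.982, -0.191, -0.001, -0.0]
ft_force: [-0.2, -0.1, 0.3]
width: 0.016
```

play_rows(
  motion=[
    [0,0,0.01,0,0,0,0],
    [0,0,0.015,0,0,0,0],
    [0,0,0.015,0,0,0,0],
  ],
)

```text
time: 13.78
ee_pos: [0.4284, -0.3404, 0.0794]
eef_rot: [0.982, -0.191, 0.001, 0.0]
ft_force: [0.1, -0.4, -1.1]
width: 0.0157
```

play_rows(
  motion=[
    [0,0,0,0,0,0,30],
    [0,0,0,0,0,0,60],
    [0,0,-0.01,0,0,0,70],
    [0,0,-0.2,0,0,0,80],
    [0,0,-0.45,0,0,0,80],
  ],
)

```text
time: 14.4
ee_pos: [0.4273, -0.3396, 0.1688]
eef_rot: [0.982, -0.191, -0.001, -0.001]
ft_force: [0.3, -0.8, 0.6]
width: 0.0577
```

play_rows(
  motion=[
    [0,0,-0.2,0,0,0,80],
    [0,0,-0.2,0,0,0,80],
  ],
)

```text
time: 14.65
ee_pos: [0.4294, -0.3411, 0.2122]
eef_rot: [0.982, -0.191, 0.003, 0.001]
ft_force: [0.3, -0.2, -0.0]
width: 0.0682
```

```bash
cat > f.py <<'E'
from h import *
st();T=eyes.camera("top");S=eyes.camera("scene")
def red(p,X,R=30):
    im=p["image"].astype(float)+1;m=(im[...,0]/im[...,1]>2.2)&(im[...,0]/im[...,2]>2.2)&(im[...,0]>60)
    u,v=np.round(proj(p,X)[0]).astype(int);o=np.zeros(m.shape);o[v-R:v+R,u-R:u+R]=m[v-R:v+R,u-R:u+R];return o
X=[.50,-.026,.018];a,b=red(T,X,22),red(S,X,22);print(a.sum(),b.sum())
for V in([(T,a),(S,b)],[(T,a)],[(S,b)]): print("coarse",[np.round(q,4) for q in fit(V,(.51,-.026,0.),.09,.06,.006,.018)])
for n,p in(("T",T),("S",S)): print(n,[(np.round(d["xy"],1),round(d["p"],2)) for d in eyes.landmark_of(p,"tray_front")],[(np.round(d["xy"],1),round(d["p"],2)) for d in eyes.landmark_of(p,"pile")],[(np.round(d["xy"],1),round(d["p"],2)) for d in eyes.landmark_of(p,"key")])
E
python3 f.py; python3 v.py g5.png "(335,170,50,50)" "(185,80,60,70)"
```

```text
t 14.65 pos [ 0.4294 -0.3411  0.2122] q [ 0.9816 -0.191   0.0028  0.0014] F [ 0.3 -0.2 -0. ] w 0.0682 j [ 0.73  0.17 -0.16  1.68  0.03  1.28 -1.39]
18.0 484.0
coarse [array([ 0.5091, -0.0262, -0.083 ]), np.float64(0.5845)]
coarse [array([ 0.5163, -0.0247, -0.0092]), np.float64(0.9652)]
coarse [array([ 0.5091, -0.0262, -0.083 ]), np.float64(0.2037)]
T [(array([162.8, 145.3]), 0.71), (array([256.2, 187.5]), 0.65)] [(array([257.4, 169. ]), 0.83)] [(array([353.2, 197.5]), 0.46)]
S [(array([248.6, 195.2]), 0.95)] [(array([229.8, 212.9]), 0.91)] [(array([213.7, 125.6]), 0.48), (array([293.2, 286.3]), 0.43)]
t 15.05 pos [ 0.4276 -0.3399  0.2077] q [ 9.816e-01 -1.911e-01 -6.000e-04 -3.000e-04] F [-0.2 -0.5 -0.4] w 0.0698 j [ 0.73  0.18 -0.16  1.69  0.03  1.28 -1.39]
```

View pics/g5.png

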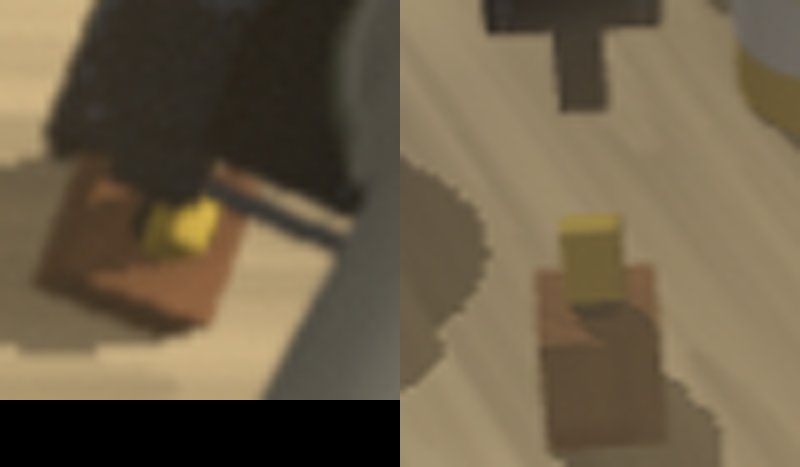

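Run:
```python
from h import *
T=eyes.camera("top");S=eyes.camera("scene")
for n,p,uv in(("T",T,(257.4,169)),("S",S,(229.8,212.9))): print("pile",n,atz(p,uv,.006).round(4))
print("tri",tri([T,S],[(257.4,169),(229.8,212.9)]).round(4),"front",tri([T,S],[(256.2,187.5),(248.6,195.2)]).round(4))
V=[]
for p in(T,S):
    L=eyes.regions_of(p,"coarse")
    for d in L: print(np.round(d["xy"],1),round(d["p"],2),d["region"].sum())
    u=proj(p,[.505,-.026,.018])[0]
    L=[d for d in L if np.hypot(*(np.array(d["xy"])-u))<12]
    if L: V.append((p,L[0]["region"].astype(float)))
for W in [V]+[[v] for v in V]: print("coarse",[np.round(q,4) for q in fit(W,(.507,-.026,0.),.09,.06,.006,.018)])
print("rear edge",atz(T,[(246,159.4),(264.5,159.4),(246,186),(264,186)],.018).round(4))
rel([.507,-.026,.21],np.deg2rad(91));rel([.627,-.33,.21],np.deg2rad(91))
```

```text
pile T [[ 0.5239 -0.0319  0.006 ]]
pile S [[ 0.5219 -0.0203  0.006 ]]
tri [ 0.5222 -0.0298 -0.0024] front [ 0.4572 -0.0295  0.0398]
[258.5 174. ] 0.97 475
[256.6 137.9] 0.68 3668
[235.3 206.3] 0.69 522
[336.3 322.2] 0.36 992
coarse [array([ 0.5087, -0.026 , -0.0145]), np.float64(0.1199)]
coarse [array([ 0.5103, -0.0256, -0.0037]), np.float64(0.0915)]
coarse [array([ 0.5113, -0.0263, -0.0443]), np.float64(0.1454)]
rear edge [[ 0.5526  0.0064  0.018 ]
 [ 0.5542 -0.0543  0.018 ]
 [ 0.4643  0.0039  0.018 ]
 [ 0.4658 -0.0547  0.018 ]]
shift [-0.222 -1.604 -0.008] turn [ 0.    -0.     1.744] turn [ 0.     0.    -0.256] 
shift [ 0.904 -0.42  -0.008] turn [ 0.    -0.     1.744] turn [ 0.     0.    -0.256]
```

Run:
```python
from h import *
T=eyes.camera("top")
for c in((246,262),(266,272),(238,241)):
    a=T["image"][152:194,c[0]:c[1]].mean(1).astype(int)
    print(c,[(152+i,*v.tolist()) for i,v in enumerate(a)])
for x in(.50,.51,.52,.53): print(x,proj(T,[[x-.059,-.03,.076],[x-.053,-.03,.076],[x-.053,-.03,.006],[x-.045,-.03,.018],[x+.045,-.03,.018],[x-.059,-.03,.0],[x-.059,-.03,.003],[x+.053,-.03,.032]])[:,1].round(1))
```

```text
(246, 262) [(152, 59, 54, 50), (153, 60, 55, 51), (154, 68, 63, 61), (155, 75, 71, 69), (156, 73, 68, 66), (157, 79, 73, 71), (158, 104, 91, 91), (159, 115, 85, 82), (160, 108, 56, 50), (161, 107, 51, 42), (162, 107, 51, 42), (163, 107, 50, 42), (164, 108, 51, 42), (165, 108, 51, 42), (166, 108, 51, 42), (167, 108, 51, 42), (168, 107, 51, 42), (169, 108, 51, 42), (170, 108, 51, 42), (171, 109, 51, 41), (172, 109, 51, 41), (173, 109, 51, 42), (174, 109, 51, 42), (175, 109, 51, 41), (176, 109, 51, 42), (177, 110, 51, 41), (178, 109, 51, 41), (179, 109, 51, 41), (180, 109, 51, 41), (181, 110, 51, 40), (182, 110, 51, 41), (183, 110, 51, 41), (184, 109, 51, 41), (185, 97, 54, 54), (186, 75, 64, 85), (187, 60, 63, 86), (188, 67, 65, 69), (189, 67, 63, 61), (190, 62, 55, 48), (191, 85, 74, 56), (192, 100, 87, 65), (193, 103, 90, 67)]
(266, 272) [(152, 67, 66, 64), (153, 65, 63, 60), (154, 64, 61, 59), (155, 65, 62, 59), (156, 79, 74, 69), (157, 108, 103, 101), (158, 126, 123, 125), (159, 132, 128, 131), (160, 132, 129, 131), (161, 134, 130, 133), (162, 134, 130, 133), (163, 133, 129, 132), 
[... 1063 characters left out ...]
, 136, 132, 135), (172, 135, 132, 134), (173, 135, 131, 134), (174, 137, 133, 135), (175, 139, 134, 136), (176, 138, 133, 136), (177, 137, 133, 136), (178, 137, 134, 136), (179, 138, 133, 136), (180, 138, 133, 136), (181, 138, 134, 136), (182, 137, 134, 137), (183, 137, 133, 136), (184, 133, 129, 133), (185, 110, 111, 123), (186, 72, 81, 108), (187, 58, 62, 85), (188, 53, 49, 53), (189, 55, 51, 51), (190, 77, 70, 59), (191, 99, 87, 67), (192, 107, 93, 69), (193, 135, 118, 87)]
0.5 [190.9 189.  192.  189.1 162.  194.1 194.  158.6]
0.51 [187.7 185.8 189.  186.  159.  191.1 190.9 155.6]
0.52 [184.5 182.6 186.  183.  156.  188.1 187.9 152.6]
0.53 [181.3 179.4 183.  180.  153.  185.1 184.9 149.6]
```

play_rows(
  motion=[
    [-0.03,-0.25,0,0,0,-0.06,100],
    [-0.07,-0.5,0,0,0,-0.12,100],
    [-0.1,-0.75,0,0,0,-0.18,100],
    [-0.13,-0.95,0,0,0,-0.22,100],
    [-0.14,-1,0,0,0,-0.25,100],
  ],
)

```text
time: 16.02
ee_pos: [0.4777, -0.1414, 0.2088]
eef_rot: [1.0, 0.007, 0.0, -0.0]
ft_force: [0.9, -0.8, -0.0]
width: 0.0873
```

```bash
python3 -c "
from h import *
s=st();rel([.5095,-.026,.1],np.deg2rad(90.5))"
```

```text
t 16.02 pos [ 0.4777 -0.1414  0.2088] q [ 1.0e+00  7.1e-03  3.0e-04 -1.0e-04] F [ 0.9 -0.8 -0. ] w 0.0873 j [ 0.53  0.08 -0.35  1.79  0.03  1.27 -1.38]
shift [ 0.167 -0.574  0.544] turn [ 1.000e-03 -0.000e+00 -1.996e+00] turn [-0.    -0.     0.004]
```

play_rows(
  motion=[
    [0.08,-0.28,0,0,0,0,100],
    [0.167,-0.57,0.1,0,0,0,100],
    [0.167,-0.57,0.35,0,0,0,100],
    [0.167,-0.57,0.6,0,0,0,100],
    [0.167,-0.57,0.75,0,0,0,100],
  ],
)

```text
time: 16.65
ee_pos: [0.5083, -0.0309, 0.0561]
eef_rot: [1.0, 0.004, -0.001, 0.0]
ft_force: [0.4, -0.1, 0.0]
width: 0.0868
```

play_rows(
  motion=[
    [0,0,0,0,0,0,100],
    [0,0,0,0,0,0,100],
  ],
)

```text
time: 16.9
ee_pos: [0.5104, -0.0304, 0.0599]
eef_rot: [1.0, 0.004, 0.001, 0.0]
ft_force: [0.6, 0.4, 0.3]
width: 0.0872
```

```bash
python3 -c "
from h import *
s=st();rel([.5095,-.026,.0095],np.deg2rad(90.5))"
```

```text
t 16.9 pos [ 0.5104 -0.0304  0.0599] q [1.0e+00 3.8e-03 9.0e-04 1.0e-04] F [0.6 0.4 0.3] w 0.0872 j [ 0.36  0.28 -0.44  1.92  0.14  0.97 -1.71]
shift [-0.005 -0.022  0.252] turn [-0.002 -0.     1.999] turn [ 0.    -0.001 -0.001]
```

play_rows(
  motion=[
    [-0.005,-0.022,0.06,0,0,0,100],
    [-0.005,-0.022,0.16,0,0,0,100],
    [-0.005,-0.022,0.23,0,0,0,100],
    [-0.005,-0.022,0.252,0,0,0,100],
    [-0.005,-0.022,0.252,0,0,0,0],
  ],
)

```text
time: 17.52
ee_pos: [0.5085, -0.0255, 0.0082]
eef_rot: [1.0, 0.004, 0.0, -0.0]
ft_force: [0.8, -0.7, 0.1]
width: 0.0827
```

play_rows(
  motion=[
    [0,0,0,0,0,0,0],
    [0,0,0,0,0,0,0],
    [0,0,0,0,0,0,0],
    [0,0,0,0,0,0,0],
  ],
)

```text
time: 18.02
ee_pos: [0.5087, -0.0256, 0.0085]
eef_rot: [1.0, 0.004, 0.0, 0.0]
ft_force: [-1.1, -0.1, 3.4]
width: 0.0598
```

play_rows(
  motion=[
    [0,0,-0.08,0,0,0,0],
    [0,0,-0.25,0,0,0,0],
    [0,0,-0.45,0,0,0,0],
    [0.1,0.2,-0.5,0,0,0,0],
    [0.2,0.45,-0.5,0,0,0,0],
  ],
)

```text
time: 18.65
ee_pos: [0.5507, -0.1153, 0.1109]
eef_rot: [1.0, 0.005, 0.002, 0.0]
ft_force: [0.2, -0.3, -0.8]
width: 0.0601
```

play_rows(
  motion=[
    [0.1,0.25,0,0,0,0,0],
    [0.2,0.5,0,0,0,0,0],
    [0.3,0.75,0,0,0,0,0],
    [0.38,0.98,0,0,0,0,0],
    [0.38,0.98,0,0,0,0,0],
  ],
)

```text
time: 19.27
ee_pos: [0.626, -0.3155, 0.1082]
eef_rot: [1.0, 0.001, -0.0, 0.001]
ft_force: [0.6, -0.1, -1.1]
width: 0.0595
```

```bash
python3 -c "
from h import *
s=st();rel([.627,-.33,.0078],np.deg2rad(90.5))"
```

```text
t 19.27 pos [ 0.626  -0.3155  0.1082] q [ 1.0e+00  1.4e-03 -2.0e-04  8.0e-04] F [ 0.6 -0.1 -1.1] w 0.0595 j [ 0.59  0.59 -0.29  1.35  0.17  1.22 -1.27]
shift [0.005 0.072 0.502] turn [ 0.    -0.002  1.996] turn [ 0.001  0.    -0.004]
```

play_rows(
  motion=[
    [0.005,0.04,0.1,0,0,0,0],
    [0.005,0.06,0.3,0,0,0,0],
    [0.005,0.06,0.42,0,0,0,0],
    [0.005,0.06,0.48,0,0,0,0],
    [0.005,0.06,0.495,0,0,0,0],
  ],
)

```text
time: 19.9
ee_pos: [0.6277, -0.3217, 0.0086]
eef_rot: [1.0, 0.005, -0.0, -0.0]
ft_force: [0.1, 0.2, 0.4]
width: 0.0596
```

play_rows(
  motion=[
    [0,0,0,0,0,0,0],
    [0,0,0,0,0,0,90],
    [0,0,0,0,0,0,90],
    [0,0,0,0,0,0,90],
  ],
)

```text
time: 20.4
ee_pos: [0.6281, -0.3227, 0.0096]
eef_rot: [1.0, 0.004, 0.0, 0.0]
ft_force: [0.6, -0.0, 0.0]
width: 0.0764
```

play_rows(
  motion=[
    [0,0,-0.1,0,0,0,90],
    [0,0,-0.35,0,0,0,100],
    [0,0,-0.6,0,0,0,100],
    [-0.1,-0.2,-0.7,0,0,0,100],
    [-0.2,-0.5,-0.7,0,0,0,100],
  ],
)

```text
time: 21.02
ee_pos: [0.588, -0.2245, 0.153]
eef_rot: [1.0, 0.003, 0.003, 0.001]
ft_force: [0.4, 1.7, -0.3]
width: 0.0868
```

```bash
cat > pads.py <<'E'
from h import *
s=st();T=eyes.camera("top");S=eyes.camera("scene")
P=dict(pad0=(.6074,.2914),pad1=(.4368,.4075),pad2=(.4756,.2655),pad3=(.3557,.2595))
L={id(p):eyes.regions_of(p,"fine1") for p in(T,S)}
for n,x in P.items():
    V=[]
    for p in(T,S):
        u=proj(p,[*x,.012])[0];c=[d for d in L[id(p)] if np.hypot(*(np.array(d["xy"])-u))<12]
        if c: V.append((p,min(c,key=lambda d:np.hypot(*(np.array(d["xy"])-u)))["region"].astype(float)))
    for W in [V]+[[v] for v in V]:
        if W: q,e=fit(W,x,.09,.06,0,.012);print(n,len(W),np.round(q[:2],4),round((np.rad2deg(q[2])+90)%180-90,1),round(e,3))
print([(np.round(d["xy"],1),round(d["p"],2)) for d in eyes.landmark_of(S,"coarse")],proj(S,[.627,-.33,.004]))
E
python3 pads.py;  python3 v.py g6.png "(90,80,310,170)" "(120,90,300,240)"
```

```text
t 21.02 pos [ 0.588  -0.2245  0.153 ] q [1.     0.0026 0.0026 0.0013] F [ 0.4  1.7 -0.3] w 0.0868 j [ 0.55  0.4  -0.33  1.53  0.14  1.23 -1.37]
pad0 2 [0.6079 0.2916] -13.7 0.09
pad0 1 [0.6066 0.2927] -13.9 0.048
pad0 1 [0.6102 0.2895] -15.3 0.08
pad1 2 [0.4366 0.4072] -16.6 0.075
pad1 1 [0.4345 0.4082] -16.8 0.068
pad1 1 [0.4375 0.4067] -16.2 0.049
pad2 2 [0.4763 0.2652] 10.8 0.145
pad2 1 [0.4764 0.2672] 10.5 0.143
pad2 1 [0.4763 0.2622] 10.4 0.111
pad3 2 [0.3557 0.2599] 0.8 0.086
pad3 1 [0.3552 0.2602] 0.3 0.056
pad3 1 [0.3574 0.2574] 3.3 0.087
[(array([161.6, 159.9]), 0.88)] [[160.35771751 159.35147687]]
t 21.27 pos [ 0.5876 -0.2241  0.1507] q [1.0e+00 4.1e-03 8.0e-04 7.0e-04] F [ 0.4 -0.3  0.5] w 0.0868 j [ 0.55  0.41 -0.33  1.53  0.14  1.23 -1.37]
```

View pics/g6.png

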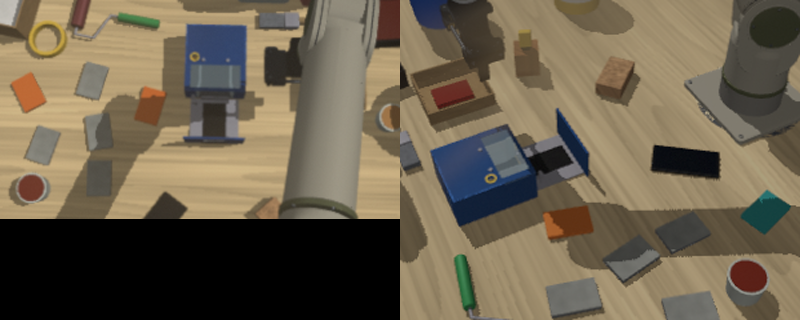

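Run:
```python
from h import *
T=eyes.camera("top");S=eyes.camera("scene");V=[]
for p in(T,S):
    im=p["image"].astype(float).max(2)
    u,v=np.round(proj(p,[.512,-.0265,.006])[0]).astype(int)
    k=mask(p,[box(.511,-.0265,.01,.104,.1,.006,.0061)])>.5
    m=((im<60)&k).astype(float);ys,xs=np.nonzero(m);V.append((p,m));print(m.sum(),xs.mean(),ys.mean(),xs.min(),xs.max(),ys.min(),ys.max())
    for lx,ly in((.09,.06),): print([np.round(q,4) for q in fit([(p,m)],(.511,-.0265,0.01),lx,ly,.006,.0061)])
a=T["image"][157:192,256].max(1);print(a.tolist());print(T["image"][170,234:280].max(1).tolist())
rel([.607,.2922,.15],np.deg2rad(90-14))
```

```text
426.0 255.3661971830986 172.55633802816902 241 264 160 188
[array([ 0.5122, -0.027 ,  0.0287]), np.float64(0.1618)]
498.0 230.91164658634537 210.4558232931727 211 256 194 225
[array([ 0.5149, -0.0277,  0.0041]), np.float64(0.1195)]
[72, 79, 74, 55, 46, 44, 47, 45, 46, 46, 48, 49, 50, 52, 53, 53, 53, 52, 53, 55, 55, 54, 55, 54, 57, 56, 57, 57, 57, 86, 87, 68, 67, 63, 86]
[110, 109, 107, 97, 88, 87, 86, 87, 86, 86, 87, 86, 76, 59, 51, 52, 49, 51, 50, 52, 53, 51, 52, 50, 49, 50, 51, 52, 51, 52, 61, 89, 111, 114, 113, 113, 114, 112, 103, 90, 95, 109, 117, 118, 117, 117]
shift [ 0.115 -2.585 -0.005] turn [ 0.    0.   -1.84] turn [ 0.   -0.    0.16]
```

play_rows(
  motion=[
    [0,-0.2,-0.05,0,0,-0.11,100],
    [0,-0.4,-0.05,0,0,-0.22,100],
    [0,-0.6,-0.05,0,0,-0.33,100],
    [0,-0.8,-0.05,0,0,-0.44,100],
    [0,-1,-0.05,0,0,-0.55,100],
  ],
)

```text
time: 22.1
ee_pos: [0.5859, -0.0231, 0.1591]
eef_rot: [0.905, 0.424, 0.0, -0.0]
ft_force: [0.2, 0.6, 0.5]
width: 0.0872
```

play_rows(
  motion=[
    [0.15,-0.13,0,0,0,-0.11,100],
    [0.3,-0.26,0,0,0,-0.22,100],
    [0.46,-0.39,0,0,0,-0.33,100],
    [0.61,-0.52,0,0,0,-0.44,100],
    [0.76,-0.65,0,0,0,-0.55,100],
  ],
)

```text
time: 22.72
ee_pos: [0.5844, 0.1769, 0.1591]
eef_rot: [0.645, 0.764, 0.0, -0.0]
ft_force: [0.0, 0.3, 0.2]
width: 0.0872
```

play_rows(
  motion=[
    [0.14,0.04,0,0,0,-0.11,100],
    [0.28,0.08,0,0,0,-0.22,100],
    [0.42,0.12,0,0,0,-0.33,100],
    [0.55,0.16,0,0,0,-0.44,100],
    [0.56,0.18,0,0,0,-0.55,100],
  ],
)

```text
time: 23.35
ee_pos: [0.6006, 0.2949, 0.1588]
eef_rot: [0.264, 0.965, 0.001, -0.001]
ft_force: [0.1, -0.2, 0.2]
width: 0.087
```

```bash
python3 -c "
from h import *
s=st();rel([.607,.2922,.003],np.deg2rad(90-14))"
```

```text
t 23.35 pos [0.6006 0.2949 0.1588] q [ 2.639e-01  9.645e-01  5.000e-04 -7.000e-04] F [ 0.1 -0.2  0.2] w 0.087 j [ 0.08  0.63 -0.9   1.38  0.49  1.37  0.21]
shift [-0.035  0.004  0.779] turn [ 0.001 -0.001 -0.184] turn [-1.000e-03 -1.000e-03  1.816e+00]
```

play_rows(
  motion=[
    [-0.03,0.004,0.2,0,0,-0.1,100],
    [-0.03,0.004,0.4,0,0,-0.184,100],
    [-0.03,0.004,0.6,0,0,-0.184,100],
    [-0.03,0.004,0.65,0,0,-0.184,100],
    [-0.03,0.004,0.65,0,0,-0.184,100],
  ],
)

```text
time: 23.98
ee_pos: [0.6068, 0.2903, 0.0294]
eef_rot: [0.126, 0.992, 0.0, -0.0]
ft_force: [-0.8, -0.4, -0.7]
width: 0.087
```

```bash
python3 -c "
from h import *
s=st();rel([.607,.2922,.003],np.deg2rad(90-14))"
```

```text
t 23.98 pos [0.6068 0.2903 0.0294] q [ 1.263e-01  9.920e-01  0.000e+00 -2.000e-04] F [-0.8 -0.4 -0.7] w 0.087 j [ 0.08  0.78 -0.88  1.48  0.62  1.18  0.42]
shift [0.002 0.01  0.132] turn [ 0.    -0.    -0.006] turn [-0.    -0.     1.994]
```

play_rows(
  motion=[
    [0.002,0.01,0.07,0,0,0,100],
    [0.002,0.01,0.12,0,0,0,100],
    [0.002,0.01,0.13,0,0,0,100],
    [0.002,0.01,0.13,0,0,0,0],
    [0.002,0.01,0.13,0,0,0,0],
  ],
)

```text
time: 24.6
ee_pos: [0.6068, 0.2925, 0.0036]
eef_rot: [0.126, 0.992, 0.0, 0.0]
ft_force: [-0.4, 0.3, -0.1]
width: 0.0746
```

play_rows(
  motion=[
    [0,0,0,0,0,0,0],
    [0,0,0,0,0,0,0],
    [0,0,0,0,0,0,0],
    [0,0,0,0,0,0,0],
    [0,0,-0.1,0,0,0,0],
  ],
)

```text
time: 25.22
ee_pos: [0.6056, 0.2918, 0.0223]
eef_rot: [0.126, 0.992, -0.001, -0.001]
ft_force: [-0.2, 0.5, 0.0]
width: 0.0598
```

```bash
python3 -c "
from h import *
s=st();rel([.512,-.0268,.12],np.deg2rad(90.7))"
```

```text
t 25.23 pos [0.6056 0.2918 0.0223] q [ 1.258e-01  9.921e-01 -8.000e-04 -1.200e-03] F [-0.2  0.5  0. ] w 0.0598 j [ 0.08  0.78 -0.88  1.48  0.63  1.18  0.42]
shift [ 0.057 -1.66  -0.485] turn [-0.001 -0.002 -0.168] turn [-2.000e-03  1.000e-03  1.832e+00]
```

play_rows(
  motion=[
    [0,0,-0.25,0,0,0,0],
    [0,-0.1,-0.5,0,0,-0.03,0],
    [0.02,-0.3,-0.55,0,0,-0.07,0],
    [0.03,-0.55,-0.55,0,0,-0.12,0],
    [0.04,-0.8,-0.55,0,0,-0.168,0],
  ],
)

```text
time: 25.85
ee_pos: [0.5585, 0.1384, 0.1344]
eef_rot: [-0.007, 1.0, -0.0, 0.001]
ft_force: [1.0, -1.4, 0.8]
width: 0.0594
```

```bash
python3 -c "
from h import *
s=st();rel([.512,-.0268,.06],np.deg2rad(90.7))"
```

```text
t 25.85 pos [0.5585 0.1384 0.1344] q [-7.2e-03  1.0e+00 -2.0e-04  7.0e-04] F [ 1.  -1.4  0.8] w 0.0594 j [ 0.52  0.51 -1.08  1.67  0.47  1.25  0.93]
shift [ 0.245 -0.822  0.372] turn [-0.     0.001  0.001] turn [-1.000e-03 -0.000e+00 -1.999e+00]
```

play_rows(
  motion=[
    [0.08,-0.25,0,0,0,0,0],
    [0.16,-0.5,0,0,0,0,0],
    [0.24,-0.75,0,0,0,0,0],
    [0.24,-0.81,0.15,0,0,0,0],
    [0.24,-0.81,0.3,0,0,0,0],
  ],
)

```text
time: 26.48
ee_pos: [0.5131, -0.0253, 0.0736]
eef_rot: [-0.004, 1.0, -0.001, 0.001]
ft_force: [-0.6, -0.1, -0.9]
width: 0.0597
```

play_rows(
  motion=[
    [0,0,0,0,0,0,0],
    [0,0,0,0,0,0,0],
  ],
)

```text
time: 26.72
ee_pos: [0.5135, -0.0223, 0.0747]
eef_rot: [-0.006, 1.0, -0.0, 0.001]
ft_force: [-0.1, 0.3, -0.6]
width: 0.0599
```

```bash
python3 -c "
from h import *
s=st();rel([.512,-.0268,.0105],np.deg2rad(90.7))"
```

```text
t 26.73 pos [ 0.5135 -0.0223  0.0747] q [-6.3e-03  1.0e+00 -0.0e+00  8.0e-04] F [-0.1  0.3 -0.6] w 0.0599 j [ 0.87  0.44 -1.08  1.88  0.44  1.09  1.2 ]
shift [ 0.008 -0.022  0.321] turn [-0.     0.001  0.   ] turn [-0.002 -0.    -2.   ]
```

play_rows(
  motion=[
    [0.008,-0.022,0.08,0,0,0,0],
    [0.008,-0.022,0.18,0,0,0,0],
    [0.008,-0.022,0.26,0,0,0,0],
    [0.008,-0.022,0.31,0,0,0,0],
    [0.008,-0.022,0.322,0,0,0,0],
  ],
)

```text
time: 27.35
ee_pos: [0.5121, -0.0272, 0.009]
eef_rot: [-0.006, 1.0, -0.0, 0.001]
ft_force: [-0.8, -1.3, 20.2]
width: 0.0593
```

play_rows(
  motion=[
    [0,0,0,0,0,0,0],
    [0,0,0,0,0,0,0],
    [0,0,0,0,0,0,85],
    [0,0,0,0,0,0,85],
    [0,0,0,0,0,0,85],
  ],
)

```text
time: 27.98
ee_pos: [0.5111, -0.0275, 0.0086]
eef_rot: [-0.006, 1.0, -0.0, -0.0]
ft_force: [-0.0, 0.2, -0.5]
width: 0.0732
```

```bash
python3 -c "
from h import *
s=st();rel([.4764,.2665,.14],np.deg2rad(90+10.5))"
```

```text
t 27.98 pos [ 0.5111 -0.0275  0.0086] q [-5.7e-03  1.0e+00 -0.0e+00 -1.0e-04] F [-0.   0.2 -0.5] w 0.0732 j [ 0.81  0.53 -1.    1.93  0.54  0.98  1.14]
shift [ 0.157  1.472 -0.657] turn [ 0.    -0.    -0.109] turn [-0.    -0.     1.891]
```

play_rows(
  motion=[
    [0,0,-0.15,0,0,0,85],
    [0,0,-0.4,0,0,0,90],
    [0,0.05,-0.6,0,0,-0.03,100],
    [0.04,0.25,-0.65,0,0,-0.06,100],
    [0.08,0.5,-0.65,0,0,-0.11,100],
  ],
)

```text
time: 28.6
ee_pos: [0.4945, 0.0725, 0.1397]
eef_rot: [-0.092, 0.996, -0.001, 0.001]
ft_force: [1.6, 0.2, -0.1]
width: 0.0865
```

play_rows(
  motion=[
    [-0.01,0.25,0,0,0,0,100],
    [-0.03,0.5,0,0,0,0,100],
    [-0.05,0.75,0.1,0,0,0,100],
    [-0.08,0.95,0.3,0,0,0,100],
    [-0.08,0.97,0.4,0,0,0,100],
  ],
)

```text
time: 29.22
ee_pos: [0.4721, 0.2692, 0.057]
eef_rot: [-0.095, 0.996, 0.001, -0.001]
ft_force: [-0.0, -0.5, 0.7]
width: 0.0871
```

play_rows(
  motion=[
    [0,0,0.06,0,0,0,100],
    [0,0,0.06,0,0,0,100],
  ],
)

```text
time: 29.48
ee_pos: [0.4747, 0.2644, 0.0464]
eef_rot: [-0.091, 0.996, -0.0, -0.0]
ft_force: [0.1, -1.0, 0.6]
width: 0.0869
```

```bash
python3 -c "
from h import *
s=st();rel([.4764,.2665,.0035],np.deg2rad(90+10.5))"
```

```text
t 29.48 pos [0.4747 0.2644 0.0464] q [-9.100e-02  9.958e-01 -5.000e-04 -3.000e-04] F [ 0.1 -1.   0.6] w 0.0869 j [ 0.27  0.57 -1.07  1.82  0.56  1.09  0.75]
shift [-0.01   0.009  0.215] turn [-0.001 -0.    -0.001] turn [-1.000e-03  1.000e-03  1.999e+00]
```

play_rows(
  motion=[
    [-0.008,0.009,0.08,0,0,0,100],
    [-0.008,0.009,0.16,0,0,0,100],
    [-0.008,0.009,0.2,0,0,0,100],
    [-0.008,0.009,0.21,0,0,0,100],
    [-0.008,0.009,0.21,0,0,0,0],
  ],
)

```text
time: 30.1
ee_pos: [0.4755, 0.2682, 0.0049]
eef_rot: [-0.092, 0.996, 0.0, 0.0]
ft_force: [0.3, -0.3, 0.2]
width: 0.0827
```

play_rows(
  motion=[
    [0,0,0,0,0,0,0],
    [0,0,0,0,0,0,0],
    [0,0,0,0,0,0,0],
    [0,0,0,0,0,0,0],
    [0,0,0,0,0,0,0],
  ],
)

```text
time: 30.72
ee_pos: [0.4757, 0.268, 0.0049]
eef_rot: [-0.092, 0.996, -0.0, 0.0]
ft_force: [-0.3, -1.8, 4.2]
width: 0.0595
```

```bash
python3 -c "
from h import *
s=st();rel([.512,-.0268,.12],np.deg2rad(90.7))"
```

```text
t 30.73 pos [0.4757 0.268  0.0049] q [-9.190e-02  9.958e-01 -1.000e-04  2.000e-04] F [-0.3 -1.8  4.2] w 0.0595 j [ 0.22  0.63 -1.02  1.84  0.62  1.03  0.71]
shift [ 0.091 -1.482 -0.575] turn [-0.     0.     0.109] turn [-0.    -0.    -1.891]
```

play_rows(
  motion=[
    [0,0,-0.15,0,0,0,0],
    [0,0,-0.4,0,0,0,0],
    [0,-0.1,-0.62,0,0,0.03,0],
    [0.02,-0.3,-0.65,0,0,0.07,0],
    [0.04,-0.55,-0.65,0,0,0.109,0],
  ],
)

```text
time: 31.35
ee_pos: [0.4879, 0.1583, 0.1354]
eef_rot: [-0.006, 1.0, 0.0, 0.001]
ft_force: [-0.0, -0.1, -0.6]
width: 0.0596
```

```bash
python3 -c "
from h import *
s=st();rel([.512,-.0268,.07],np.deg2rad(90.7))"
```

```text
t 31.35 pos [0.4879 0.1583 0.1354] q [-6.5e-03  1.0e+00  3.0e-04  7.0e-04] F [-0.  -0.1 -0.6] w 0.0596 j [ 0.6   0.37 -1.17  1.82  0.37  1.19  0.9 ]
shift [-0.108 -0.927  0.327] turn [0.    0.001 0.   ] turn [-1.e-03  1.e-03 -2.e+00]
```

play_rows(
  motion=[
    [-0.03,-0.25,0,0,0,0,0],
    [-0.06,-0.5,0,0,0,0,0],
    [-0.1,-0.75,0,0,0,0,0],
    [-0.108,-0.91,0.05,0,0,0,0],
    [-0.108,-0.91,0.25,0,0,0,0],
  ],
)

```text
time: 31.98
ee_pos: [0.5133, -0.0268, 0.0852]
eef_rot: [-0.004, 1.0, -0.001, 0.002]
ft_force: [1.1, -0.2, -0.4]
width: 0.0597
```

play_rows(
  motion=[
    [0,0,0.02,0,0,0,0],
    [0,0,0.02,0,0,0,0],
    [0,0,0.02,0,0,0,0],
  ],
)

```text
time: 32.35
ee_pos: [0.5125, -0.0226, 0.0821]
eef_rot: [-0.007, 1.0, -0.0, 0.001]
ft_force: [-0.6, 0.2, -0.6]
width: 0.0592
```

```bash
python3 -c "
from h import *
s=st();rel([.512,-.0268,.0245],np.deg2rad(90.7))"
```

```text
t 32.35 pos [ 0.5125 -0.0226  0.0821] q [-7.e-03  1.e+00 -1.e-04  9.e-04] F [-0.6  0.2 -0.6] w 0.0592 j [ 0.88  0.43 -1.08  1.87  0.42  1.09  1.22]
shift [ 0.003 -0.021  0.288] turn [-0.     0.001  0.001] turn [-0.002 -0.    -1.999]
```

play_rows(
  motion=[
    [0.003,-0.021,0.08,0,0,0,0],
    [0.003,-0.021,0.18,0,0,0,0],
    [0.003,-0.021,0.25,0,0,0,0],
    [0.003,-0.021,0.275,0,0,0,0],
    [0.003,-0.021,0.275,0,0,0,0],
  ],
)

```text
time: 32.98
ee_pos: [0.5111, -0.0271, 0.0255]
eef_rot: [-0.007, 1.0, 0.0, -0.0]
ft_force: [0.4, 0.2, -1.3]
width: 0.0595
```

play_rows(
  motion=[
    [0,0,0,0,0,0,0],
    [0,0,0,0,0,0,0],
  ],
)

```text
time: 33.22
ee_pos: [0.5115, -0.0275, 0.0262]
eef_rot: [-0.006, 1.0, -0.0, 0.0]
ft_force: [-0.6, -0.0, -1.2]
width: 0.0598
```

play_rows(
  motion=[
    [0,0,0.01,0,0,0,0],
    [0,0,0.01,0,0,0,0],
    [0,0,0.01,0,0,0,85],
    [0,0,0.01,0,0,0,85],
    [0,0,0.01,0,0,0,85],
  ],
)

```text
time: 33.85
ee_pos: [0.5112, -0.0275, 0.0238]
eef_rot: [-0.006, 1.0, -0.0, 0.0]
ft_force: [-0.6, 0.0, -0.6]
width: 0.0729
```

play_rows(
  motion=[
    [0,0,-0.15,0,0,0,85],
    [0,0,-0.4,0,0,0,90],
    [0,0.05,-0.55,0,0,0,100],
    [0.1,0.25,-0.58,0,0,0,100],
    [0.2,0.5,-0.58,0,0,0,100],
  ],
)

```text
time: 34.48
ee_pos: [0.4699, 0.0725, 0.1404]
eef_rot: [-0.005, 1.0, -0.0, 0.001]
ft_force: [0.8, 0.8, -0.2]
width: 0.0866
```

```bash
python3 pads.py; python3 v.py g7.png "(225,110,60,90)" "(190,165,90,80)"; python3 -c "
from h import *
rel([.3555,.26,.06],np.deg2rad(90.7));rel([.4355,.4078,.06],np.deg2rad(90-16.6))"
```

```text
t 34.48 pos [0.4699 0.0725 0.1404] q [-5.4e-03  1.0e+00 -2.0e-04  7.0e-04] F [ 0.8  0.8 -0.2] w 0.0866 j [ 0.87  0.26 -1.23  1.9   0.26  1.16  1.13]
pad1 2 [0.4366 0.4073] -16.5 0.098
pad1 1 [0.4352 0.4098] -16.9 0.08
pad1 1 [0.4373 0.4057] -14.2 0.063
pad3 2 [0.3559 0.2596] 1.6 0.072
pad3 1 [0.3556 0.2604] 1.1 0.031
pad3 1 [0.3581 0.2574] 1.7 0.07
[(array([162.4, 159.1]), 0.85)] [[160.35771751 159.35147687]]
t 34.73 pos [0.4701 0.0715 0.1398] q [-6.5e-03  1.0e+00 -4.0e-04  1.0e-04] F [ 0.1 -0.1  0.4] w 0.0872 j [ 0.87  0.26 -1.22  1.9   0.27  1.16  1.13]
shift [0.563 0.952 0.398] turn [-0.    -0.    -0.001] turn [-0.     0.     1.999] 
shift [0.155 1.686 0.398] turn [-0.    -0.     0.192] turn [ 0.    -0.    -1.808]
```

View pics/g7.png

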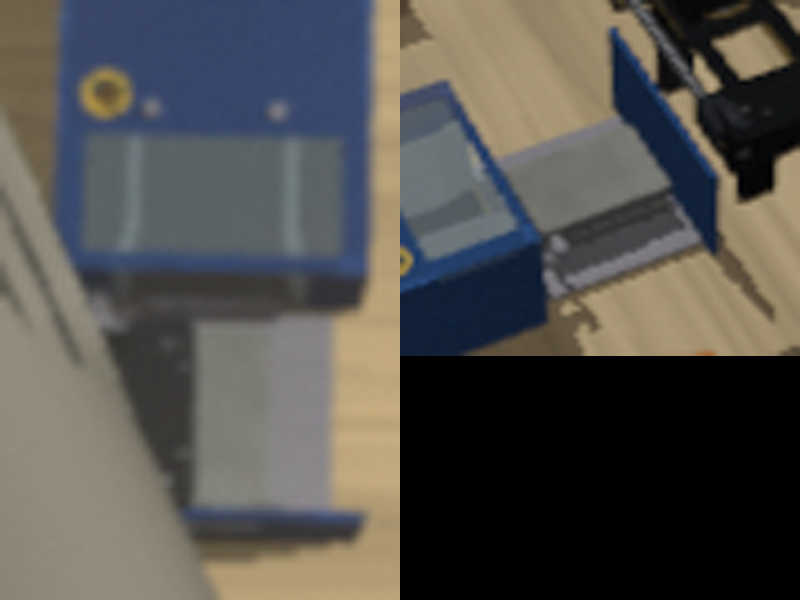

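play_rows(
  motion=[
    [0.13,0.24,0,0,0,0,100],
    [0.27,0.48,0,0,0,0,100],
    [0.4,0.72,0.05,0,0,0,100],
    [0.53,0.9,0.2,0,0,0,100],
    [0.56,0.95,0.4,0,0,0,100],
  ],
)

```text
time: 35.45
ee_pos: [0.3552, 0.2623, 0.0595]
eef_rot: [-0.007, 1.0, 0.001, 0.001]
ft_force: [1.8, -0.7, 0.4]
width: 0.0872
```

play_rows(
  motion=[
    [0,0,0,0,0,0,100],
    [0,0,0,0,0,0,100],
    [0,0,0,0,0,0,100],
  ],
)

```text
time: 35.83
ee_pos: [0.3571, 0.26, 0.061]
eef_rot: [-0.005, 1.0, 0.0, 0.001]
ft_force: [0.5, -0.7, -0.2]
width: 0.0869
```

```bash
python3 -c "
from h import *
s=st();rel([.3557,.26,.0035],np.deg2rad(91.2))"
```

```text
t 35.83 pos [0.3571 0.26   0.061 ] q [-5.2e-03  1.0e+00  2.0e-04  1.0e-03] F [ 0.5 -0.7 -0.2] w 0.0869 j [ 0.4   0.32 -1.23  2.06  0.37  1.    0.56]
shift [ 0.007 -0.     0.288] turn [ 0.     0.001 -0.007] turn [ 0.002 -0.     1.993]
```

play_rows(
  motion=[
    [0.006,0,0.08,0,0,-0.006,100],
    [0.006,0,0.18,0,0,-0.006,100],
    [0.006,0,0.25,0,0,-0.006,100],
    [0.006,0,0.28,0,0,-0.006,100],
    [0.006,0,0.28,0,0,-0.006,0],
  ],
)

```text
time: 36.45
ee_pos: [0.354, 0.2606, 0.0036]
eef_rot: [-0.011, 1.0, -0.0, -0.0]
ft_force: [-0.5, 0.6, 0.7]
width: 0.0824
```

play_rows(
  motion=[
    [0,0,0,0,0,0,0],
    [0,0,0,0,0,0,0],
    [0,0,0,0,0,0,0],
    [0,0,0,0,0,0,0],
    [0,0,0,0,0,0,0],
  ],
)

```text
time: 37.08
ee_pos: [0.3545, 0.2605, 0.004]
eef_rot: [-0.011, 1.0, -0.0, 0.0]
ft_force: [-0.3, -2.0, 6.4]
width: 0.0596
```

```bash
python3 -c "
from h import *
s=st();rel([.512,-.0268,.14],np.deg2rad(90.7))"
```

```text
t 37.08 pos [0.3545 0.2605 0.004 ] q [-1.110e-02  9.999e-01 -1.000e-04  3.000e-04] F [-0.3 -2.   6.4] w 0.0596 j [ 0.28  0.43 -1.13  2.1   0.5   0.91  0.47]
shift [-0.756 -1.454 -0.679] turn [-0.     0.     0.006] turn [-1.000e-03 -0.000e+00 -1.994e+00]
```

play_rows(
  motion=[
    [0,0,-0.2,0,0,0,0],
    [0,0,-0.45,0,0,0,0],
    [-0.05,-0.1,-0.65,0,0,0.006,0],
    [-0.17,-0.33,-0.68,0,0,0.006,0],
    [-0.29,-0.56,-0.68,0,0,0.006,0],
  ],
)

```text
time: 37.7
ee_pos: [0.4158, 0.1483, 0.1405]
eef_rot: [-0.007, 1.0, -0.001, 0.001]
ft_force: [0.8, 0.9, -0.7]
width: 0.0594
```

play_rows(
  motion=[
    [-0.12,-0.23,0,0,0,0,0],
    [-0.24,-0.46,0,0,0,0,0],
    [-0.36,-0.69,0,0,0,0,0],
    [-0.46,-0.88,0,0,0,0,0],
    [-0.46,-0.89,0,0,0,0,0],
  ],
)

```text
time: 38.33
ee_pos: [0.5098, -0.03, 0.1391]
eef_rot: [-0.004, 1.0, 0.0, -0.0]
ft_force: [0.2, 0.7, -1.2]
width: 0.0598
```

play_rows(
  motion=[
    [0,0,0.1,0,0,0,0],
    [0,0,0.2,0,0,0,0],
    [0,0,0.2,0,0,0,0],
    [0,0,0.2,0,0,0,0],
  ],
)

```text
time: 38.83
ee_pos: [0.5089, -0.0263, 0.0998]
eef_rot: [-0.007, 1.0, 0.0, -0.0]
ft_force: [-0.3, -1.0, -1.4]
width: 0.0596
```

```bash
python3 -c "
from h import *
s=st();rel([.511,-.0268,.035],np.deg2rad(90.7))"
```

```text
t 38.83 pos [ 0.5089 -0.0263  0.0998] q [-0.0071  1.      0.     -0.    ] F [-0.3 -1.  -1.4] w 0.0596 j [ 0.92  0.4  -1.12  1.86  0.4   1.13  1.24]
shift [-0.01  -0.003  0.324] turn [ 0.    -0.     0.001] turn [ 0.     0.    -1.999]
```

play_rows(
  motion=[
    [-0.01,-0.003,0.1,0,0,0,0],
    [-0.01,-0.003,0.2,0,0,0,0],
    [-0.01,-0.003,0.28,0,0,0,0],
    [-0.01,-0.003,0.31,0,0,0,0],
    [-0.01,-0.003,0.31,0,0,0,0],
  ],
)

```text
time: 39.45
ee_pos: [0.5109, -0.0273, 0.0374]
eef_rot: [-0.007, 1.0, 0.0, -0.0]
ft_force: [0.5, -0.1, 0.2]
width: 0.0595
```

play_rows(
  motion=[
    [0,0,0,0,0,0,0],
    [0,0,0,0,0,0,0],
  ],
)

```text
time: 39.7
ee_pos: [0.5114, -0.0276, 0.0382]
eef_rot: [-0.006, 1.0, -0.0, 0.0]
ft_force: [0.4, 0.4, -0.3]
width: 0.0595
```

play_rows(
  motion=[
    [0,0,0.015,0,0,0,0],
    [0,0,0.015,0,0,0,0],
    [0,0,0.015,0,0,0,85],
    [0,0,0.015,0,0,0,85],
    [0,0,0.015,0,0,0,85],
  ],
)

```text
time: 40.33
ee_pos: [0.5111, -0.0275, 0.0348]
eef_rot: [-0.007, 1.0, -0.0, 0.0]
ft_force: [-0.9, 1.0, 0.3]
width: 0.0729
```

play_rows(
  motion=[
    [0,0,-0.15,0,0,0,85],
    [0,0,-0.35,0,0,0,90],
    [0,0.05,-0.5,0,0,0.04,100],
    [0.05,0.25,-0.53,0,0,0.09,100],
    [0.1,0.5,-0.53,0,0,0.14,100],
  ],
)

```text
time: 40.95
ee_pos: [0.49, 0.0725, 0.1415]
eef_rot: [0.106, 0.994, -0.0, 0.001]
ft_force: [1.0, 1.3, 0.2]
width: 0.0869
```

```bash
python3 pads.py; python3 -c "
from h import *
rel([.4357,.408,.06],np.deg2rad(90-16.6))"
```

```text
t 40.95 pos [0.49   0.0725 0.1415] q [ 1.058e-01  9.944e-01 -1.000e-04  8.000e-04] F [1.  1.3 0.2] w 0.0869 j [ 0.79  0.3  -1.16  1.86  0.3   1.18  0.89]
pad1 2 [0.4365 0.407 ] -16.4 0.096
pad1 1 [0.4349 0.4083] -15.1 0.111
pad1 1 [0.4381 0.406 ] -15.6 0.059
[(array([157.5, 159.3]), 0.97)] [[160.35771751 159.35147687]]
shift [0.609 1.59  0.402] turn [-0.     0.     0.053] turn [-0.000e+00 -1.000e-03 -1.947e+00]
```

play_rows(
  motion=[
    [0.08,0.22,0,0,0,0.01,100],
    [0.16,0.44,0,0,0,0.02,100],
    [0.25,0.66,0,0,0,0.03,100],
    [0.33,0.88,0,0,0,0.05,100],
    [0.36,0.95,0,0,0,0.05,100],
  ],
)

```text
time: 41.82
ee_pos: [0.4579, 0.2749, 0.1406]
eef_rot: [0.141, 0.99, 0.0, -0.0]
ft_force: [0.5, -1.1, 0.3]
width: 0.0869
```

```bash
python3 -c "
from h import *
s=st();rel([.436,.4077,.05],np.deg2rad(90-16.2))"
```

```text
t 41.83 pos [0.4579 0.2749 0.1406] q [ 1.414e-01  9.900e-01  5.000e-04 -4.000e-04] F [ 0.5 -1.1  0.3] w 0.0869 j [ 0.32  0.41 -1.13  1.76  0.4   1.22  0.37]
shift [0.29  0.607 0.454] turn [ 0.001 -0.001 -0.001] turn [-1.000e-03 -1.000e-03  1.999e+00]
```

play_rows(
  motion=[
    [0.1,0.23,0,0,0,0,100],
    [0.2,0.46,0.1,0,0,0,100],
    [0.28,0.6,0.3,0,0,0,100],
    [0.285,0.6,0.44,0,0,0,100],
    [0.285,0.6,0.45,0,0,0,100],
  ],
)

```text
time: 42.45
ee_pos: [0.4373, 0.4023, 0.0484]
eef_rot: [0.143, 0.99, -0.002, -0.001]
ft_force: [-0.6, -0.9, 0.3]
width: 0.0872
```

play_rows(
  motion=[
    [0,0,0,0,0,0,100],
    [0,0,0,0,0,0,100],
  ],
)

```text
time: 42.7
ee_pos: [0.4386, 0.404, 0.0521]
eef_rot: [0.143, 0.99, 0.001, 0.001]
ft_force: [-0.4, 0.5, 0.6]
width: 0.0872
```

```bash
python3 -c "
from h import *
s=st();rel([.436,.4077,.0035],np.deg2rad(90-16.2))"
```

```text
t 42.7 pos [0.4386 0.404  0.0521] q [1.430e-01 9.897e-01 6.000e-04 8.000e-04] F [-0.4  0.5  0.6] w 0.0872 j [-0.07  0.64 -1.    1.68  0.58  1.14  0.06]
shift [0.018 0.014 0.243] turn [ 0.001  0.001 -0.003] turn [ 1.000e-03 -1.000e-03  1.997e+00]
```

play_rows(
  motion=[
    [0.016,0.014,0.08,0,0,0,100],
    [0.016,0.014,0.17,0,0,0,100],
    [0.016,0.014,0.22,0,0,0,100],
    [0.016,0.014,0.238,0,0,0,100],
    [0.016,0.014,0.238,0,0,0,0],
  ],
)

```text
time: 43.32
ee_pos: [0.435, 0.4078, 0.003]
eef_rot: [0.142, 0.99, -0.0, -0.0]
ft_force: [0.2, 0.2, -0.2]
width: 0.0829
```

play_rows(
  motion=[
    [0,0,0,0,0,0,0],
    [0,0,0,0,0,0,0],
    [0,0,0,0,0,0,0],
    [0,0,0,0,0,0,0],
    [0,0,0,0,0,0,0],
  ],
)

```text
time: 43.95
ee_pos: [0.4353, 0.4078, 0.0034]
eef_rot: [0.142, 0.99, 0.0, 0.0]
ft_force: [0.5, -1.6, 4.3]
width: 0.0599
```

```bash
python3 -c "
from h import *
s=st();rel([.511,-.0272,.14],np.deg2rad(90.7))"
```

```text
t 43.95 pos [0.4353 0.4078 0.0034] q [1.423e-01 9.898e-01 1.000e-04 2.000e-04] F [ 0.5 -1.6  4.3] w 0.0599 j [-0.11  0.7  -0.95  1.71  0.64  1.07  0.02]
shift [-0.976 -1.98  -0.683] turn [ 0.    0.   -0.19] turn [ 0.   -0.    1.81]
```

play_rows(
  motion=[
    [0,0,-0.2,0,0,0,0],
    [0,0,-0.45,0,0,0,0],
    [-0.05,-0.1,-0.65,0,0,-0.03,0],
    [-0.15,-0.32,-0.68,0,0,-0.08,0],
    [-0.26,-0.53,-0.68,0,0,-0.13,0],
  ],
)

```text
time: 44.58
ee_pos: [0.4553, 0.2904, 0.1396]
eef_rot: [0.039, 0.999, 0.0, 0.001]
ft_force: [0.3, -1.1, -0.6]
width: 0.0592
```

```bash
python3 -c "
from h import *
s=st();rel([.511,-.0272,.14],np.deg2rad(90.7))"
```

```text
t 44.58 pos [0.4553 0.2904 0.1396] q [3.890e-02 9.992e-01 0.000e+00 6.000e-04] F [ 0.3 -1.1 -0.6] w 0.0592 j [ 0.3   0.45 -1.17  1.75  0.44  1.24  0.51]
shift [-0.401 -1.562 -0.002] turn [-0.     0.001 -0.057] turn [1.000e-03 0.000e+00 1.943e+00]
```

play_rows(
  motion=[
    [-0.05,-0.2,0,0,0,-0.03,0],
    [-0.1,-0.4,0,0,0,-0.056,0],
    [-0.15,-0.6,0,0,0,-0.056,0],
    [-0.2,-0.76,0,0,0,-0.056,0],
    [-0.2,-0.77,0,0,0,-0.056,0],
  ],
)

```text
time: 45.2
ee_pos: [0.4831, 0.1317, 0.1387]
eef_rot: [-0.001, 1.0, -0.001, -0.0]
ft_force: [0.4, 0.9, -1.5]
width: 0.0596
```

```bash
python3 -c "
from h import *
s=st();rel([.511,-.0272,.1],np.deg2rad(90.7))"
```

```text
t 45.2 pos [0.4831 0.1317 0.1387] q [-1.e-03  1.e+00 -6.e-04 -2.e-04] F [ 0.4  0.9 -1.5] w 0.0596 j [ 0.72  0.37 -1.24  1.84  0.38  1.2   0.93]
shift [-0.138 -0.795  0.194] turn [-0.001 -0.    -0.006] turn [-0.000e+00  1.000e-03  1.994e+00]
```

play_rows(
  motion=[
    [-0.04,-0.22,0,0,0,0,0],
    [-0.08,-0.45,0,0,0,-0.004,0],
    [-0.12,-0.68,0,0,0,-0.004,0],
    [-0.138,-0.79,0.05,0,0,-0.004,0],
    [-0.138,-0.79,0.19,0,0,-0.004,0],
  ],
)

```text
time: 45.82
ee_pos: [0.5121, -0.0241, 0.101]
eef_rot: [-0.005, 1.0, -0.0, 0.001]
ft_force: [-0.2, -0.3, -0.9]
width: 0.0598
```

play_rows(
  motion=[
    [0,0,0,0,0,0,0],
    [0,0,0,0,0,0,0],
    [0,0,0,0,0,0,0],
  ],
)

```text
time: 46.2
ee_pos: [0.5117, -0.0224, 0.1021]
eef_rot: [-0.007, 1.0, -0.0, 0.001]
ft_force: [0.2, 0.0, -0.5]
width: 0.0597
```

```bash
python3 -c "
from h import *
s=st();rel([.511,-.0272,.047],np.deg2rad(90.7))"
```

```text
t 46.2 pos [ 0.5117 -0.0224  0.1021] q [-7.1e-03  1.0e+00 -1.0e-04  7.0e-04] F [ 0.2  0.  -0.5] w 0.0597 j [ 0.95  0.44 -1.17  1.86  0.44  1.14  1.2 ]
shift [ 0.004 -0.024  0.275] turn [-0.     0.001  0.001] turn [-1.000e-03 -0.000e+00 -1.999e+00]
```

play_rows(
  motion=[
    [0.002,-0.022,0.08,0,0,0,0],
    [0.002,-0.022,0.17,0,0,0,0],
    [0.002,-0.022,0.24,0,0,0,0],
    [0.002,-0.022,0.26,0,0,0,0],
    [0.002,-0.022,0.26,0,0,0,0],
  ],
)

```text
time: 46.82
ee_pos: [0.5108, -0.0273, 0.0489]
eef_rot: [-0.007, 1.0, 0.0, -0.0]
ft_force: [-0.5, -0.1, -0.1]
width: 0.0595
```

play_rows(
  motion=[
    [0,0,0,0,0,0,0],
    [0,0,0,0,0,0,0],
  ],
)

```text
time: 47.08
ee_pos: [0.5111, -0.0276, 0.0496]
eef_rot: [-0.006, 1.0, -0.0, 0.0]
ft_force: [-0.2, 0.4, -0.8]
width: 0.0595
```

play_rows(
  motion=[
    [0,0,0.016,0,0,0,0],
    [0,0,0.016,0,0,0,0],
    [0,0,0.016,0,0,0,85],
    [0,0,0.016,0,0,0,85],
    [0,0,0.016,0,0,0,85],
  ],
)

```text
time: 47.7
ee_pos: [0.5109, -0.0276, 0.046]
eef_rot: [-0.006, 1.0, -0.0, 0.0]
ft_force: [-0.1, -0.6, 0.0]
width: 0.0725
```

play_rows(
  motion=[
    [0,0,-0.15,0,0,0,85],
    [0,0,-0.35,0,0,0,85],
    [0.05,0,-0.5,0,0,0,70],
    [0.25,0.05,-0.5,0,0,0,30],
    [0.5,0.15,-0.5,0,0,0,0],
  ],
)

```text
time: 48.32
ee_pos: [0.43, -0.0071, 0.1534]
eef_rot: [-0.01, 1.0, 0.002, -0.001]
ft_force: [-0.4, 0.3, 1.2]
width: 0.0518
```

play_rows(
  motion=[
    [0.1,0.3,0,0,0,0,0],
    [0.1,0.6,0,0,0,0,0],
    [0.1,0.9,0,0,0,0,0],
  ],
)

```text
time: 48.7
ee_pos: [0.4085, 0.1591, 0.1567]
eef_rot: [-0.01, 1.0, -0.003, 0.002]
ft_force: [0.5, -1.5, 0.7]
width: 0.0217
```

```bash
python3 v.py g8.png "(225,110,60,90)" "(190,165,90,80)"
python3 - <<'E'
from h import *
T=eyes.camera("top");S=eyes.camera("scene");rel([.42,-.0268,.15],np.deg2rad(90.7))
for p in(T,S):
    print("coarse",[(np.round(d["xy"],1),round(d["p"],2)) for d in eyes.regions_of(p,"coarse")],[(np.round(d["xy"],1),round(d["p"],2)) for d in eyes.regions_of(p,"fine1")])
E
```

```text
t 48.7 pos [0.4085 0.1591 0.1567] q [-0.0096  0.9999 -0.0029  0.0024] F [ 0.5 -1.5  0.7] w 0.0217 j [ 0.95  0.11 -1.46  1.96  0.13  1.17  1.04]
shift [-0.04  -0.937  0.023] turn [ 0.003 -0.002  0.009] turn [ 0.003  0.004 -1.991] 
coarse [(array([345.4, 142.8]), 0.69), (array([349.3, 202.5]), 0.17)] [(array([257.3, 171.6]), 0.82), (array([207.4, 164.1]), 0.81), (array([114.3, 151.2]), 0.61), (array([151.2, 273.6]), 0.56)]
coarse [(array([159. , 159.1]), 0.56)] [(array([392.9, 243. ]), 0.97), (array([297.5, 367.4]), 0.92), (array([243.5, 257.6]), 0.86), (array([226.8, 199.8]), 0.6), (array([236.9, 211.9]), 0.48), (array([238.8, 208.7]), 0.4)]
```

View pics/g8.png

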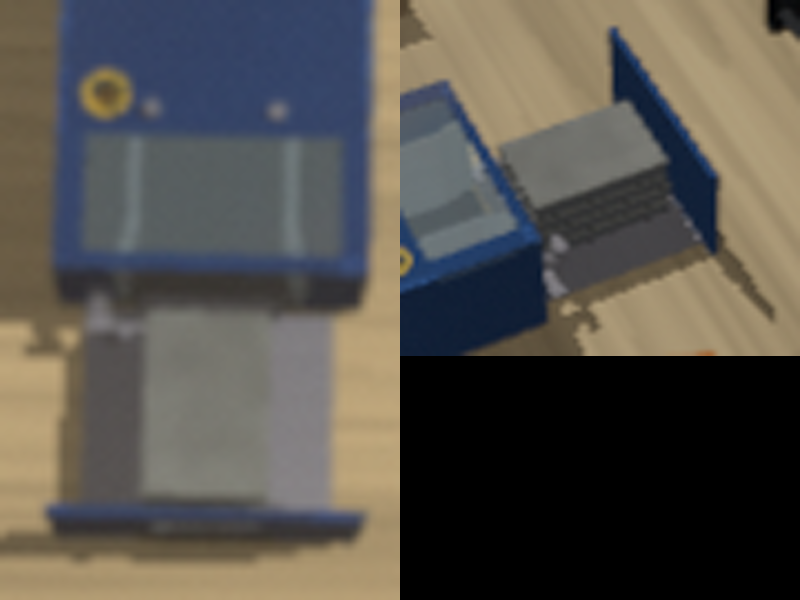

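play_rows(
  motion=[
    [-0.05,-0.15,0,0,0,0,0],
    [-0.08,-0.35,0,0,0,0,0],
    [-0.08,-0.55,0,0,0,0,0],
    [-0.06,-0.75,0,0,0,0,0],
    [-0.03,-0.93,0,0,0,0,0],
  ],
)

```text
time: 49.72
ee_pos: [0.4174, -0.0307, 0.1552]
eef_rot: [-0.008, 1.0, 0.0, -0.001]
ft_force: [0.6, 0.3, -1.1]
width: 0.0006
```

```bash
python3 -c "
from h import *
s=st();rel([.425,-.0268,.03],np.deg2rad(90.7))"
```

```text
t 49.73 pos [ 0.4174 -0.0307  0.1552] q [-8.3e-03  1.0e+00  2.0e-04 -6.0e-04] F [ 0.6  0.3 -1.1] w 0.0006 j [ 1.39 -0.07 -1.35  2.01 -0.08  1.15  1.66]
shift [-0.039  0.018  0.626] turn [ 0.    -0.001  0.003] turn [ 1.000e-03  0.000e+00 -1.997e+00]
```

play_rows(
  motion=[
    [0,0.018,0.15,0,0,0,0],
    [0,0.018,0.32,0,0,0,0],
    [0,0.018,0.5,0,0,0,0],
    [0,0.018,0.6,0,0,0,0],
    [0,0.018,0.62,0,0,0,0],
  ],
)

```text
time: 50.35
ee_pos: [0.4166, -0.0244, 0.0303]
eef_rot: [-0.009, 1.0, 0.001, -0.002]
ft_force: [-0.3, -0.1, 0.3]
width: 0.0006
```

play_rows(
  motion=[
    [-0.03,0,0,0,0,0,0],
    [-0.06,0,0,0,0,0,0],
    [-0.09,0,0,0,0,0,0],
    [-0.12,0,0,0,0,0,0],
    [-0.15,0,0,0,0,0,0],
  ],
)

```text
time: 50.98
ee_pos: [0.4477, -0.0228, 0.031]
eef_rot: [-0.01, 1.0, 0.001, -0.001]
ft_force: [-1.9, 0.2, 1.1]
width: 0.0005
```

```bash
python3 -c "
from h import *
s=st();rel([.45,-.0268,.03],np.deg2rad(90.7))"
```

```text
t 50.98 pos [ 0.4477 -0.0228  0.031 ] q [-0.0104  0.9999  0.0011 -0.0011] F [-1.9  0.2  1.1] w 0.0005 j [ 1.01  0.4  -1.17  2.06  0.45  0.96  1.19]
shift [-0.011 -0.02   0.005] turn [ 0.001 -0.001  0.005] turn [ 0.002  0.002 -1.995]
```

play_rows(
  motion=[
    [-0.03,-0.015,0,0,0,0,0],
    [-0.07,-0.015,0,0,0,0,0],
    [-0.11,-0.015,0,0,0,0,0],
    [-0.15,-0.015,0,0,0,0,0],
    [-0.19,-0.015,0,0,0,0,0],
  ],
)

```text
time: 51.6
ee_pos: [0.486, -0.025, 0.0308]
eef_rot: [-0.01, 1.0, 0.001, -0.001]
ft_force: [-1.8, -1.8, -0.0]
width: 0.0005
```

play_rows(
  motion=[
    [-0.04,0,0,0,0,0,0],
    [-0.08,0,0,0,0,0,0],
    [-0.12,0,0,0,0,0,0],
    [-0.16,0,0,0,0,0,0],
    [-0.2,0,0,0,0,0,0],
  ],
)

```text
time: 52.22
ee_pos: [0.526, -0.0241, 0.0308]
eef_rot: [-0.01, 1.0, 0.001, -0.001]
ft_force: [-2.3, -2.3, 0.4]
width: 0.0002
```

```bash
python3 v.py g9.png "(225,110,60,90)" "(180,175,80,80)"; python3 -c "
from h import *
s=st();rel([.558,-.0268,.03],np.deg2rad(90.7))"
```

```text
t 52.23 pos [ 0.526  -0.0241  0.0308] q [-1.040e-02  9.999e-01  1.200e-03 -9.000e-04] F [-2.3 -2.3  0.4] w 0.0002 j [ 0.83  0.55 -1.06  1.88  0.55  1.05  1.14]
t 52.33 pos [ 0.5264 -0.0238  0.0309] q [-1.040e-02  9.999e-01  1.600e-03 -5.000e-04] F [-0.9 -2.   0.8] w 0.0006 j [ 0.83  0.55 -1.06  1.87  0.55  1.04  1.14]
shift [-0.157 -0.018  0.004] turn [ 0.002 -0.001  0.006] turn [ 1.000e-03  3.000e-03 -1.994e+00]
```

View pics/g9.png

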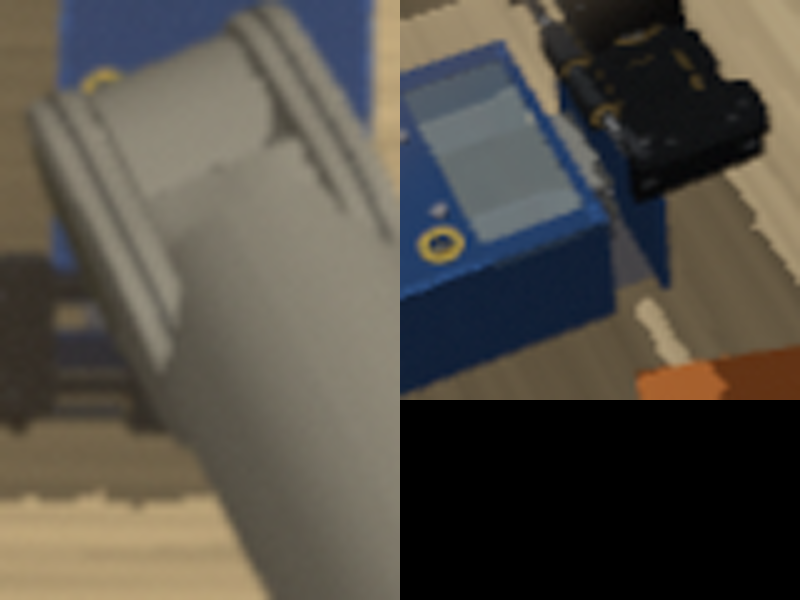

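play_rows(
  motion=[
    [-0.03,0,0,0,0,0,0],
    [-0.06,0,0,0,0,0,0],
    [-0.09,0,0,0,0,0,0],
    [-0.12,0,0,0,0,0,0],
    [-0.14,0,0,0,0,0,0],
  ],
)

```text
time: 52.95
ee_pos: [0.5541, -0.0236, 0.0308]
eef_rot: [-0.01, 1.0, 0.001, -0.001]
ft_force: [-2.1, -1.0, 0.2]
width: 0.0008
```

play_rows(
  motion=[
    [-0.01,0,0,0,0,0,0],
    [-0.02,0,0,0,0,0,0],
    [-0.02,0,0,0,0,0,0],
  ],
)

```text
time: 53.32
ee_pos: [0.5576, -0.0233, 0.0308]
eef_rot: [-0.01, 1.0, 0.001, -0.001]
ft_force: [-2.0, -1.7, 0.3]
width: 0.0006
```

play_rows(
  motion=[
    [-0.01,0,0,0,0,0,0],
    [-0.015,0,0,0,0,0,0],
    [-0.02,0,0,0,0,0,0],
    [-0.02,0,0,0,0,0,0],
  ],
)

```text
time: 53.82
ee_pos: [0.5588, -0.0234, 0.0307]
eef_rot: [-0.011, 1.0, 0.0, -0.004]
ft_force: [-17.8, -2.9, 14.3]
width: 0.0007
```

play_rows(
  motion=[
    [0.03,0,0,0,0,0,0],
    [0.08,0,0,0,0,0,0],
    [0.15,0,0,0,0,0,0],
    [0.25,0,-0.1,0,0,0,0],
    [0.35,0,-0.3,0,0,0,0],
  ],
)

```text
time: 54.45
ee_pos: [0.4897, -0.0248, 0.0904]
eef_rot: [-0.011, 1.0, 0.002, -0.002]
ft_force: [0.9, -0.1, 1.9]
width: 0.0005
```

play_rows(
  motion=[
    [-0.1,0.1,-0.15,0,0,0,0],
    [-0.1,0.3,-0.3,0,0,0,0],
    [-0.1,0.55,-0.4,0,0,0,0],
    [-0.1,0.8,-0.4,0,0,0,0],
    [-0.1,1,-0.4,0,0,0,0],
  ],
)

```text
time: 55.08
ee_pos: [0.5069, 0.1771, 0.1717]
eef_rot: [-0.011, 1.0, 0.001, -0.0]
ft_force: [0.8, -0.9, 0.0]
width: 0.0004
```

```bash
python3 v.py g10.png "(200,95,200,140)" "(120,90,180,180)"
```

```text
t 55.08 pos [0.5069 0.1771 0.1717] q [-1.090e-02  9.999e-01  1.100e-03 -2.000e-04] F [ 0.8 -0.9  0. ] w 0.0004 j [ 0.57  0.42 -1.21  1.72  0.4   1.29  0.87]
```

View pics/g10.png

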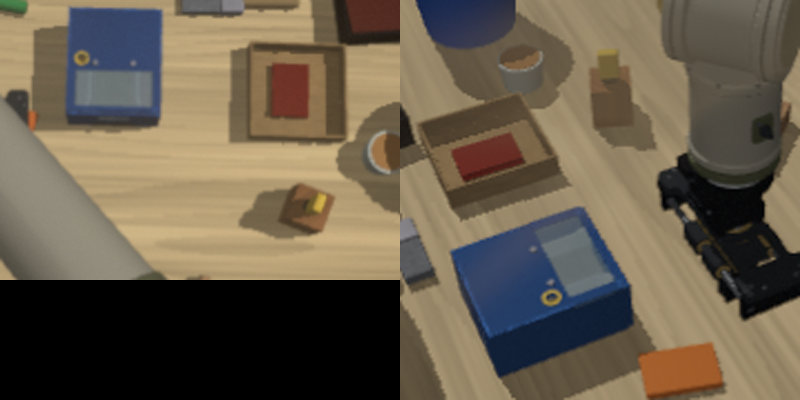

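```bash
python3 - <<'E'
from h import *
T=eyes.camera("top");S=eyes.camera("scene")
for n in("tub_red","tub_ochre","tray_front","key"):
    for p in(T,S): print(n,[(np.round(d["xy"],1),round(d["p"],2)) for d in eyes.landmark_of(p,n)])
E
python3 v.py g11.png "(60,85,240,200)" "(172,182,55,55)"
```

```text
tub_red []
tub_red [(array([375.5, 306.1]), 0.67)]
tub_ochre [(array([390.8, 174.8]), 0.57)]
tub_ochre [(array([175. , 129.5]), 0.56)]
tray_front [(array([258.3, 154.9]), 0.8)]
tray_front [(array([159.8, 159.8]), 0.64), (array([210.9, 208.6]), 0.54), (array([215.2, 124.8]), 0.48)]
key [(array([348.4, 196.9]), 0.61)]
key [(array([212.2, 125.7]), 0.47)]
t 55.67 pos [0.5077 0.1746 0.1713] q [-9.9e-03  1.0e+00  1.2e-03 -9.0e-04] F [ 0.3 -0.4  0.1] w 0.0003 j [ 0.58  0.42 -1.21  1.72  0.4   1.29  0.87]
```

View pics/g11.png

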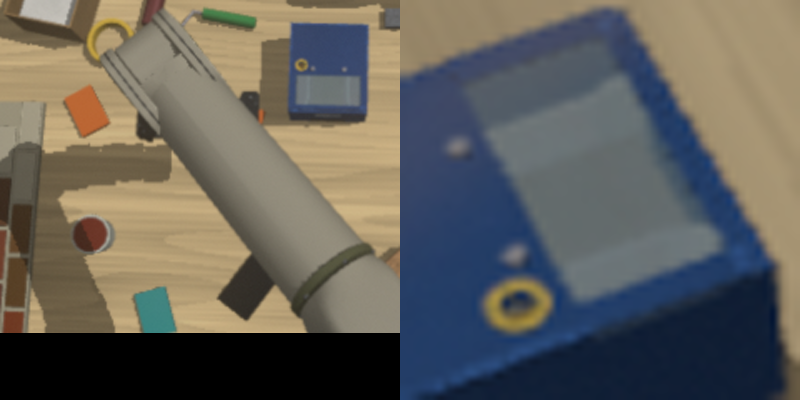

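```bash
python3 -c "
from bench import job
print(job.close_job())"
```

```text
the job is handed in; nothing more can be done
None
```

The dispenser is refilled and the job handed in at about 56 s of the 210 s, though I had no direct reading of the latch.

**What I did**
- Pushed the pin key through the roof hole until the tray sprang out, then put the key back in its block.
- Laid the red pad flat in the cardboard returns tray.
- Stacked all four grey pads on the tray's mat. Four were on the bench.
- Pushed the tray home against its end stop and backed off. The push reached about 18 N at the stop, over the roughly 10 N you suggest.

**Last checks**
- **Tray:** it stayed shut after I let go, with its front back where it was at the start in the scene view. The top-view estimate of the front was about 3 pixels off its start value; I took that as noise.
- **Pile:** it looked square and centred before the push, and grey pads show through the window.
- **Key and red pad:** the key stands in its block and the red pad lies in the returns tray.
- **Tubs:** both appear unmoved. The red tub was not found by the network in the last top view, but it shows there in the picture, and the scene view agrees.
- **Contact while stacking:** laying the first grey pad pressed it onto the tray with about 20 N. The pile still came out square.
- **Look-alikes:** I did not touch the orange or turquoise ones.

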